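# Tumble a batch of basket knobs and feet

### The arm

A 6-joint arm with a two-finger parallel gripper is mounted at the origin on the work surface. World frame = base frame: x ahead of the robot, y to its left, z up, the work surface at z = 0. Lengths are in m, angles in rad, forces in N, time in s.
With the tool pointing down it reaches from about 0.35 to 0.8 m from the base axis. Payload 7.3 kg.
Tool frame: the origin (TCP) lies between the finger pads; the fingertips stand 25 mm ahead of it and the grasp point (between the pads) lies 6 mm ahead of it (r.tip_extent is the distance from the TCP to the fingertips, in m); z points along the fingers, y is the direction in which the jaws open and shut (so a half turn about z gives the same grasp; the last joint's range is limited). The gripper opens to 85 mm and grips with 20 to 120 N. Pads are 22 mm wide; open, the fingers measure 114 mm over their backs; the gripper's body (76 mm by 85 mm) begins 54 mm behind the grasp point. The pads swing forward as they close: fully open they stand 13 mm farther back than shut.
Start: joints at [-1.247, 0.342, 1.524, -0, 1.275, -0.146], TCP at [0.238, -0.468, 0.256] pointing down, gripper open.
Joint ranges: [-2.53, 2.53], [-0.77, 2.02], [0.04, 2.7], [-1, 4.14], [0.28, 2.66], [-3.11, 3.11]. Speed limits (rad/s): [2.57, 2.57, 3.14, 3.14, 3.14, 3.14].

### API

Orientations are given as a unit quaternion [x, y, z, w].
In Python, from workcell import r, command_gripper, optics gives the robot as it stands. The module is installed in compiled form; this text tells all that it offers. Calls block until the motion is done:
- r.reach(position, orientation): joint-space move of the TCP to a pose.
- r.move_straight(position, orientation=None, speed=0.15, max_force=None): straight line of the TCP; orientation=None keeps the orientation; speed is the mean speed in m/s. With max_force (N) it stops when the force on the tool has changed by that much, and returns True; else False.
- r.movej(angles): joint-space move.
- command_gripper(opening, force=None): finger opening in m; force is the grip in N (None keeps the last); returns when the fingers have stopped.
- r.hold(seconds).
- r.solve_ik(position, orientation): joint angles nearest the present ones, or None.
- r.read_state(): the state.
- optics.get_image(name): name is "scene" or "top" or "wrist"; returns (picture, depth): 420x560x3 uint8, red, green, blue; 420x560 float32, m along the optical axis (not along the pixel's ray), 0 where there is no reading.
- optics.camera_model(name): a dict with "K" (3x3 intrinsics, pixels), "R" (3x3) and "t" (3): a world point X has camera coordinates R X + t; the wrist camera has in their place "tool_from_camera" (4x4, takes a point from camera to tool coordinates, whose origin is the TCP and whose axes are the flange's). Camera axes: x right, y down, z forward; pixel columns grow to the right and rows downward; lengths in m; the calibration is good to about 2 mm. A picture is of the moment at which its call begins: read the wrist's pose just before it. camera_model takes no time and is no camera call.
A pose or a line that the arm cannot do raises r.PlanningError and nothing moves.
- r.finish_job(): hands the job in, once; it reports no verdict.
The state is a dict: "time_s": time; "joint_positions": joint angles; "dq": joint speeds; "tau": joint torques, N m; "eef_pos": TCP position; "eef_rot": TCP orientation; "contact_force": force on the tool from outside, world axes, zero at the start; "torque": the same for the moment, N m; "grip_width": finger opening in m.
Only numpy, scipy, OpenCV 4.12 (cv2) and the standard library are available. Lean on these libraries where they do the work, as an engineer would, in place of code of your own. Each camera call takes 0.05 s, during which the arm holds its last target.

### The job

Give this batch of turned basket parts a tumble in the hand-cranked barrel: slide its shutter open, pour in all the knobs from the tin cup, add every bun foot from the leather pad, and slide the shutter fully shut. Then crank the barrel through one full turn until the hatch is on top again, slide the shutter fully open, and crank on half a turn so that everything drops out into the catch tray below. Leave the barrel with its hatch straight down, the empty cup standing upright on the bench, and the mold, wax tin and clamp where they are.

Things in the scene. Friction and masses are not known exactly. Their poses are not given: they have to be found in the camera images.
- tumbler: Hand-cranked six-sided wooden barrel on a stand fixed to the bench. Origin: on the bench under the middle of the barrel; y = along the axle to the crank, z up. Axle level, 150 mm up. Barrel y -56 to +56 mm, flats 80 mm from the axle (corners 92). Uprights 174 mm high, 50 mm wide at y +90 and -190 mm; feet 300 mm long in x.
- barrel (a joint): Turn of barrel and crank together about the axle, rad, endless (it counts on past 6.28). 0: hatch on top and crank handle at its highest. Growing: the top moves to the stand's +x, so the handle is at x = 65 sin(a), z = 150 + 65 cos(a) mm. Stiff bearings hold it where it is left (about 0.25 N m, 4 N at the handle).
- barrel_center (a point): Middle of the barrel's inside, on the axle; its z axis points to the hatch, its y axis along the axle. A piece within 100 mm of it and less than 74 mm along z is in the barrel.
- hatch (a point): Middle of the hatch, the one open side of the barrel: an opening 100 mm along the axle by 78 mm across, level with the barrel's flat, 80 mm from the axle (230 mm above the bench when it is on top). Two shutter rails run along it, 91 mm apart, 10 mm proud. Its z axis points straight out of the barrel.
- shutter (a joint): How far the plywood shutter (81 x 108 x 4 mm) is slid open, m: 0 fully shut, 0.106 fully open. It slides in the rails along the axle, opening to the stand's -y (away from the crank) onto the rails that run out past the barrel. Rubs with about 1.5 N and stays where left.
- shutter_knob (a point): Grip point of the dark wooden knob in the middle of the shutter: 20 mm across, its top 26 mm above the shutter's upper face; this point is 12 mm below its top, 14 mm above that face and 99 mm from the axle.
- crank_handle (a point): Grip point of the crank handle: a wooden sleeve 20 mm thick and 92 mm long, lying parallel to the axle, 65 mm from it, spinning freely on its spindle (so that a firm grip needs no wrist turn). This point is 166 mm along the axle from the barrel's middle, 54 mm outside the crank arm and 42 mm from the sleeve's end.
- catch_tray (a point): Middle of the floor of the steel catch tray fixed in the stand under the barrel (6 mm above the bench, 33 mm from the barrel's middle to the stand's -y): inside 258 mm in x by 210 mm in y, walls 26 mm above its floor. x, y, z as the stand's.
- cup: Tin cup that holds the knobs, open top: 70 mm high, straight sides, 66 mm across outside, wall 3 mm, 90 g. Origin: centre of its underside, z up its axis.
- pad: Thin brown leather pad fixed on the bench, 125 x 145 x 3 mm, on which the bun feet lie. Origin: centre of its underside.
- mold: Bystander: dark turned wooden basket mold, 116 mm across, 95 mm high. Origin: centre of its underside.
- wax_tin: Bystander: low brass wax tin, 72 mm across, 45 mm high. Origin: centre of its underside.
- glue_clamp: Bystander: steel glue clamp lying flat, 200 mm long, 24 mm high. Origin: underside, middle of its bar.
- knob0: Turned wooden lid knob, an 18 mm ball on an 11 mm stem, 23 mm long, 14 g; in the cup at the start. Origin: its middle. Any of the six may be absent.
- knob1: Turned wooden lid knob, an 18 mm ball on an 11 mm stem, 23 mm long, 14 g; in the cup at the start. Origin: its middle. Any of the six may be absent.
- knob2: Turned wooden lid knob, an 18 mm ball on an 11 mm stem, 23 mm long, 14 g; in the cup at the start. Origin: its middle. Any of the six may be absent.
- knob3: Turned wooden lid knob, an 18 mm ball on an 11 mm stem, 23 mm long, 14 g; in the cup at the start. Origin: its middle. Any of the six may be absent.
- knob4: Turned wooden lid knob, an 18 mm ball on an 11 mm stem, 23 mm long, 14 g; in the cup at the start. Origin: its middle. Any of the six may be absent.
- knob5: Turned wooden lid knob, an 18 mm ball on an 11 mm stem, 23 mm long, 14 g; in the cup at the start. Origin: its middle. Any of the six may be absent.
- foot0: Turned wooden bun foot, a squat disc 32 mm across and 16 mm high, 14 g; on the pad at the start. Origin: centre of its flat underside. Any of the four may be absent.
- foot1: Turned wooden bun foot, a squat disc 32 mm across and 16 mm high, 14 g; on the pad at the start. Origin: centre of its flat underside. Any of the four may be absent.
- foot2: Turned wooden bun foot, a squat disc 32 mm across and 16 mm high, 14 g; on the pad at the start. Origin: centre of its flat underside. Any of the four may be absent.
- foot3: Turned wooden bun foot, a squat disc 32 mm across and 16 mm high, 14 g; on the pad at the start. Origin: centre of its flat underside. Any of the four may be absent.
There are look-alikes about, which are no part of the job. What is shaped like the foot1 but yellow is not meant. Of the things shaped like the cup, the aluminium one is meant.

How it is judged:
On the way, in this order (a step that is already met when the one before it is completed fails the run):
1. every knob and foot is in the barrel and the shutter is fully shut (distance between each of knob0, knob1, knob2, knob3, knob4, knob5, foot0, foot1, foot2, foot3 and barrel_center below 0.1 m and z of each of knob0, knob1, knob2, knob3, knob4, knob5, foot0, foot1, foot2, foot3 in the frame of barrel_center below 0.074 m and value of joint shutter below 0.01 m), for 0.2 s.
2. the barrel has been cranked a full turn, hatch back on top, with the shutter shut and the whole batch inside (all of step 1 and (value of joint barrel above 5.93319 rad or value of joint barrel below -5.93319 rad)), for 0.2 s.
At the end, for the whole second after the job is handed in: All knobs and feet lie at rest in the catch tray, the barrel's hatch points straight down within 0.4 rad with the shutter open (over 90 mm), and the cup stands upright on the bench, released (x of knob0 in the frame of catch_tray between -0.13 and 0.13 m and y of knob0 in the frame of catch_tray between -0.105 and 0.105 m and z of knob0 in the frame of catch_tray between -0.005 and 0.05 m and linear speed of each of knob0, knob1, knob2, knob3, knob4, knob5, foot0, foot1, foot2, foot3 below 0.03 m/s and x of knob1 in the frame of catch_tray between -0.13 and 0.13 m and y of knob1 in the frame of catch_tray between -0.105 and 0.105 m and z of knob1 in the frame of catch_tray between -0.005 and 0.05 m and x of knob2 in the frame of catch_tray between -0.13 and 0.13 m and y of knob2 in the frame of catch_tray between -0.105 and 0.105 m and z of knob2 in the frame of catch_tray between -0.005 and 0.05 m and x of knob3 in the frame of catch_tray between -0.13 and 0.13 m and y of knob3 in the frame of catch_tray between -0.105 and 0.105 m and z of knob3 in the frame of catch_tray between -0.005 and 0.05 m and x of knob4 in the frame of catch_tray between -0.13 and 0.13 m and y of knob4 in the frame of catch_tray between -0.105 and 0.105 m and z of knob4 in the frame of catch_tray between -0.005 and 0.05 m and x of knob5 in the frame of catch_tray between -0.13 and 0.13 m and y of knob5 in the frame of catch_tray between -0.105 and 0.105 m and z of knob5 in the frame of catch_tray between -0.005 and 0.05 m and x of foot0 in the frame of catch_tray between -0.13 and 0.13 m and y of foot0 in the frame of catch_tray between -0.105 and 0.105 m and z of foot0 in the frame of catch_tray between -0.005 and 0.05 m and x of foot1 in the frame of catch_tray between -0.13 and 0.13 m and y of foot1 in the frame of catch_tray between -0.105 and 0.105 m and z of foot1 in the frame of catch_tray between -0.005 and 0.05 m and x of foot2 in the frame of catch_tray between -0.13 and 0.13 m and y of foot2 in the frame of catch_tray between -0.105 and 0.105 m and z of foot2 in the frame of catch_tray between -0.005 and 0.05 m and x of foot3 in the frame of catch_tray between -0.13 and 0.13 m and y of foot3 in the frame of catch_tray between -0.105 and 0.105 m and z of foot3 in the frame of catch_tray between -0.005 and 0.05 m and angle between hatch's own z axis and vertical above 2.74159 rad and value of joint shutter above 0.09 m and angle between cup's own z axis and vertical below 0.1 rad and height (world z) of cup below 0.012 m and linear speed of cup below 0.02 m/s); the robot touches nothing.
It fails at once if the wooden basket mold is moved more than 3 cm (distance of mold from where it was at the start of the episode above 0.03 m).
It fails at once if the wax tin is moved more than 3 cm (distance of wax_tin from where it was at the start of the episode above 0.03 m).
It fails at once if the glue clamp is moved more than 3 cm (distance of glue_clamp from where it was at the start of the episode above 0.03 m).
Of knob0, knob1, knob2, knob3, knob4, knob5 only 3 to 6 are there at a start; the rules pass over those that are not, and their reading is None.
Of foot0, foot1, foot2, foot3 only 2 to 4 are there at a start; the rules pass over those that are not, and their reading is None.
At some moment in a run one of foot0, foot1, foot2, foot3, cup may be knocked a few centimetres aside while the robot is not near it.
It also fails if it takes over 210 s, if anything falls off the work surface, if the arm or the gripper's body presses on something with over 40 N, if the wrist force passes 120 N, or if a joint passes its speed limit or range.

## Working session

There is one attempt and no reset: what is moved stays moved. The work goes in short steps, each a Python script; the robot and the scene stay as the last script left them, time stands still between calls to the robot, and variables do not carry over. Pictures are saved under pics/ and viewed, and the job is handed in when it is done.

```bash
mkdir -p pics; cat > h.py <<'E'
import numpy as np, cv2
from workcell import r, command_gripper, optics
def snap(n,f):
    im,d=optics.get_image(n); cv2.imwrite('pics/'+f+'.png',cv2.cvtColor(im,cv2.COLOR_RGB2BGR)); np.save('pics/'+f+'.npy',d); return im,d
def cloud(n,d):
    c=optics.camera_model(n);K=c['K'];h,w=d.shape
    u,v=np.meshgrid(np.arange(w),np.arange(h))
    P=np.stack([(u-K[0][2])/K[0][0]*d,(v-K[1][2])/K[1][1]*d,d],-1)
    return (P-np.array(c['t']))@np.array(c['R'])
E
python3 - <<'E'
from h import *
for n in('scene','top','wrist'): snap(n,n+'0')
for n in('scene','top'): print(optics.camera_model(n))
print(optics.camera_model('wrist'),r.read_state())
E
```

```text
{'K': array([[448.33675455,   0.        , 280.03837045],
       [  0.        , 448.33675455, 211.62623273],
       [  0.        ,   0.        ,   1.        ]]), 'R': array([[ 0.74303062,  0.66915816, -0.01152643],
       [ 0.50064665, -0.56718066, -0.65395645],
       [-0.44413786,  0.480139  , -0.75644438]]), 't': array([-0.42642411, -0.13116736,  1.44149904])}
{'K': array([[484.93977365,   0.        , 277.91706979],
       [  0.        , 484.93977365, 204.04529434],
       [  0.        ,   0.        ,   1.        ]]), 'R': array([[ 0.01394822, -0.99985522,  0.00974585],
       [-0.98780774, -0.01529026, -0.15492603],
       [ 0.15505261, -0.00746608, -0.987878  ]]), 't': array([0.03059714, 0.5768537 , 1.58386516])}
{'K': array([[303.8494736 ,   0.        , 271.10507739],
       [  0.        , 303.8494736 , 208.43221811],
       [  0.        ,   0.        ,   1.        ]]), 'tool_from_camera': array([[ 6.59690271e-04, -9.65375735e-01, -2.60862520e-01,
         6.48815665e-02],
       [ 9.99999761e-01,  6.90359193e-04, -2.59366497e-05,
         9.79383607e-04],
       [ 2.05127451e-04, -2.60862441e-01,  9.65375960e-01,
        -1.17868449e-01],
       [ 0.00000000e+00,  0.00000000e+00,  0.00000000e+00,
         1.00000000e+00]])} {'time_s': 0.15, 'joint_positions': array([-1.24700926e+00,  3.42592775e-01,  1.52476535e+00,  1.18049393e-05,
        1.27539682e+00, -1.45997495e-01]), 'dq': array([ 0.00151239, -0.00164814, -0.00410916,  0.00122532, -0.0001133 ,
       -0.00042001]), 'tau': array([ 1.66674308e-03, -4.33906031e+01, -2.46149021e+01, -1.14546210e-04,
        5.70559117e-03,  4.67770872e-05]), 'eef_pos': array([ 0.23760641, -0.46786805,  0.25578122]), 'eef_rot': array([ 9.72539654e-01,  2.32736512e-01, -4.59689118e-05, -5.79347974e-04]), 'contact_force': array([-0.17016971, -0.2039975 , -0.33184401]), 'torque': array([-0.0069056 ,  0.04546863, -0.02503663]), 'grip_width': 0.08526853163267588}
```

View pics/scene0.png

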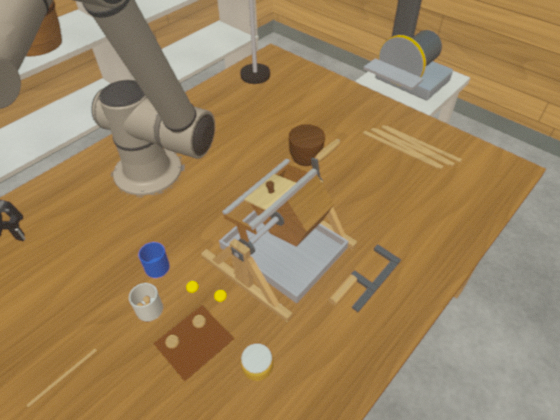

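View pics/top0.png

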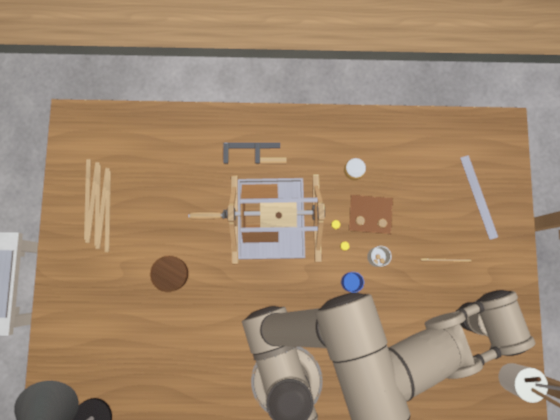

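The top view shows cup candidates at (381,256), grey and holding pieces, and (352,282), blue. Foot candidates are (361,221) and (383,223), tan on the pad, plus (336,225) and (345,246), yellow. I choose the grey cup and the two tan feet, and check them in a crop.

```bash
python3 - <<'E'
import cv2,numpy as np
a=cv2.imread('pics/top0.png'); a=cv2.resize(a[140:300,180:410],None,fx=3.4,fy=3.4,interpolation=cv2.INTER_CUBIC);cv2.imwrite('pics/c1.png',a)
a=cv2.imread('pics/scene0.png'); a=cv2.resize(a[130:390,120:360],None,fx=2.3,fy=2.3,interpolation=cv2.INTER_CUBIC);cv2.imwrite('pics/c2.png',a)
E
```

```text
(no output)
```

View pics/c1.png

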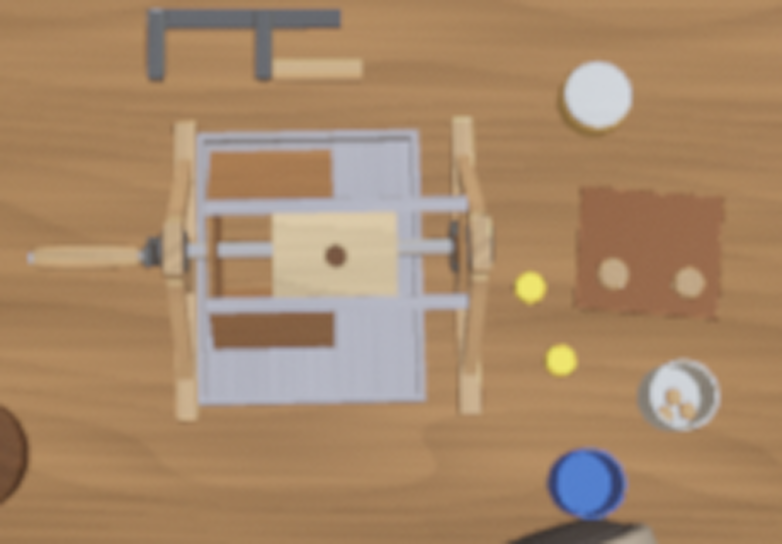

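View pics/c2.png

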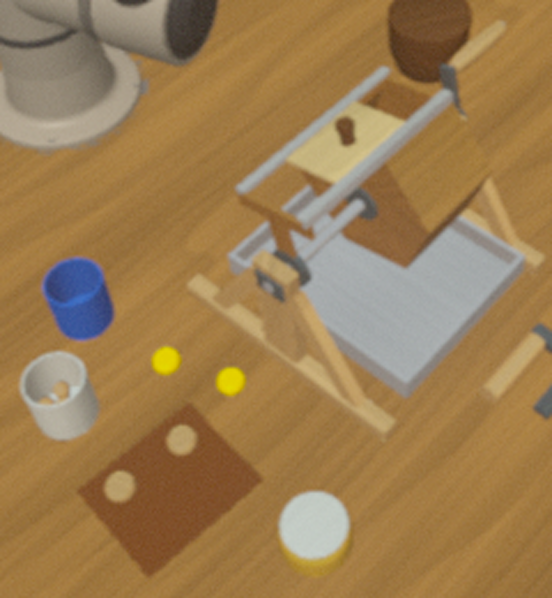

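```bash
python3 - <<'E'
from h import *
for n in('top','scene'):
    im=cv2.cvtColor(cv2.imread(f'pics/{n}0.png'),cv2.COLOR_BGR2RGB);d=np.load(f'pics/{n}0.npy');P=cloud(n,d)
    hsv=cv2.cvtColor(im,cv2.COLOR_RGB2HSV).astype(int);H,S,V=hsv[...,0],hsv[...,1],hsv[...,2]
    X,Y,Z=P[...,0],P[...,1],P[...,2]
    print(n,'bench z',np.median(Z[(abs(Z)<.03)&(d>0)]), 'valid',(d>0).mean())
    box=lambda x0,x1,y0,y1,z0,z1:(X>x0)&(X<x1)&(Y>y0)&(Y<y1)&(Z>z0)&(Z<z1)&(d>0)
    def rep(t,m,k=0):
        if m.sum()==0: print(t,'none');return
        p=P[m];print(t,m.sum(),'mean',p.mean(0).round(4),'med',np.median(p,0).round(4),'lo',np.percentile(p,3,axis=0).round(4),'hi',np.percentile(p,97,axis=0).round(4))
    B=box(.3,.8,-.2,.35,.0,.3)
    # print pixel point samples
    rep('knob dark',B&(Z>.238)&(V<110)&(Y<.1))
    rep('shutter yellow',B&(Z>.22)&(Z<.245)&(V>170)&(S>60)&(H>15)&(H<32))
    rep('rails',B&(Z>.225)&(S<60)&(V>110))
    rep('handle',box(.3,.8,.08,.4,.19,.25)&(S>60)&(V>150))
    rep('tray floor',box(.3,.8,-.2,.25,-.005,.014)&(S<60)&(V>110))
    rep('aluminium rim',box(.2,.65,-.4,-.1,.05,.09)&(S<60)&(V>90))
    rep('blue rim',box(.2,.65,-.4,-.05,.055,.085)&(S>120)&(H>100)&(H<130))
    rep('yellow',box(.2,.9,-.4,-.05,-.01,.03)&(S>150)&(H>24)&(H<35))
    pad=box(.3,.9,-.5,-.1,-.006,.012)&(V<150)&(H<12)&(S>80)
    rep('pad',pad)
    m=box(.35,.65,-.36,-.1,.009,.03)&(S>30)&(S<160)&(H>8)&(H<24)
    nl,lab,st,c=cv2.connectedComponentsWithStats(m.astype(np.uint8))
    for i in range(1,nl):
        if st[i,4]>15: rep(f'foot? px{c[i].round()}',lab==i)
E
```

```text
top bench z 0.0007113305841214047 valid 0.9959523809523809
knob dark none
shutter yellow 501 mean [0.5076 0.1042 0.23  ] med [0.5063 0.0661 0.2298] lo [ 0.4847 -0.0042  0.2215] hi [0.5365 0.2913 0.24  ]
rails 933 mean [0.5188 0.0425 0.2376] med [0.541  0.0421 0.2361] lo [ 0.4665 -0.0644  0.2261] hi [0.5641 0.1517 0.2508]
handle 538 mean [0.5393 0.1715 0.2191] med [0.5193 0.1464 0.2214] lo [0.4878 0.0825 0.1928] hi [0.598  0.2954 0.2366]
tray floor 1929 mean [0.5193 0.0392 0.0062] med [0.465  0.0227 0.0064] lo [ 0.4054 -0.048  -0.0017] hi [0.7879 0.1674 0.013 ]
aluminium rim 104 mean [ 0.4004 -0.2929  0.0657] med [ 0.4026 -0.2936  0.0672] lo [ 0.3188 -0.328   0.051 ] hi [ 0.4358 -0.2241  0.0758]
blue rim 50 mean [ 0.3252 -0.1965  0.0663] med [ 0.3281 -0.1858  0.0672] lo [ 0.2925 -0.2352  0.0571] hi [ 0.3503 -0.1743  0.0756]
yellow none
pad 3 mean [ 0.5988 -0.225   0.0032] med [ 0.6011 -0.2273  0.0035] lo [ 0.591  -0.2308  0.0024] hi [ 0.6046 -0.2174  0.0038]
foot? px[359. 221.] 67 mean [ 0.5274 -0.2386  0.0172] med [ 0.5262 -0.2383  0.0174] lo [ 0.5136 -0.2514  0.0103] hi [ 0.5405 -0.
[... 1661 characters left out ...]
 279.] 354 mean [ 0.51   -0.1045  0.0194] med [ 0.5048 -0.104   0.0206] lo [ 0.3939 -0.1091  0.0098] hi [ 0.6393 -0.1004  0.0269]
foot? px[143. 300.] 110 mean [ 0.3893 -0.2997  0.0234] med [ 0.3892 -0.2982  0.0244] lo [ 0.3768 -0.3159  0.015 ] hi [ 0.4072 -0.2837  0.0292]
foot? px[158. 310.] 54 mean [ 0.4364 -0.2909  0.0196] med [ 0.4377 -0.2915  0.0205] lo [ 0.4252 -0.3102  0.0098] hi [ 0.4419 -0.2716  0.029 ]
foot? px[199. 321.] 135 mean [ 0.5329 -0.2438  0.0187] med [ 0.5327 -0.2438  0.0192] lo [ 0.5185 -0.2567  0.0113] hi [ 0.5452 -0.2304  0.0232]
foot? px[172. 341.] 144 mean [ 0.5249 -0.3189  0.0187] med [ 0.5251 -0.3188  0.0188] lo [ 0.5114 -0.3319  0.0124] hi [ 0.5372 -0.3054  0.0225]
```

View pics/wrist0.png

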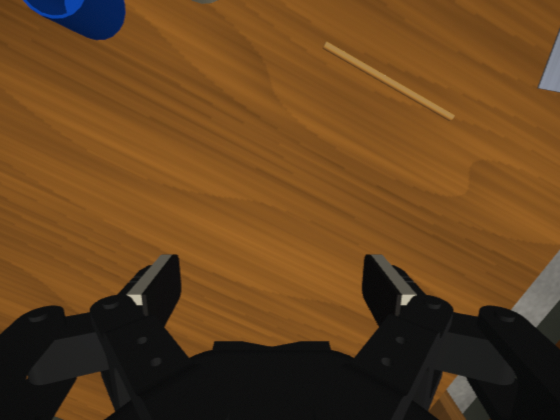

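```bash
cat >> h.py <<'E'
from scipy.spatial.transform import Rotation as Rn
def wsnap(f):
    s=r.read_state(); im,d=optics.get_image('wrist'); cv2.imwrite('pics/'+f+'.png',cv2.cvtColor(im,cv2.COLOR_RGB2BGR))
    c=optics.camera_model('wrist');K=c['K'];T=c['tool_from_camera'];h,w=d.shape
    u,v=np.meshgrid(np.arange(w),np.arange(h))
    Rw=Rn.from_quat(s['eef_rot']).as_matrix()
    P=np.stack([(u-K[0][2])/K[0][0]*d,(v-K[1][2])/K[1][1]*d,d],-1)
    W=(P@T[:3,:3].T+T[:3,3])@Rw.T+s['eef_pos']
    np.savez('pics/'+f+'.npz',W=W,d=d,im=im)
    return im,d,W
def down(yaw): # jaws axis direction: yaw=0 -> jaws along world y ; yaw=pi/2 -> jaws along x
    return (Rn.from_euler('z',yaw)*Rn.from_quat([1,0,0,0])).as_quat()
E
python3 - <<'E'
from h import *
print(r.tip_extent)
for nm,p,q in [('cupview',(.45,-.28,.35),down(0)),('barview',(.47,.05,.45),down(0)),('knobY',(.517,.03,.263),down(0)),('handle',(.517,.22,.22),down(np.pi/2)),('handle',(.517,.22,.22),down(-np.pi/2)),('low',(.45,.22,.08),down(np.pi/2))]:
    print(nm,r.solve_ik(p,q))
# horizontal grasps: tool z = (cos h, sin h,-sin e)
def horiz(h,el,roll=0):
    z=np.array([np.cos(h)*np.cos(el),np.sin(h)*np.cos(el),np.sin(el)]); y=np.cross([0,0,1],z);y/=np.linalg.norm(y);x=np.cross(y,z)
    return (Rn.from_matrix(np.stack([x,y,z],1))*Rn.from_euler('z',roll)).as_quat()
for h in np.deg2rad([-90,-60,-36,0,30]):
  for el in np.deg2rad([0,-20,-40]):
   o=[]
   for ro in (0,np.pi):
    o.append(r.solve_ik((.405,-.296,.05),horiz(h,el,ro)))
   print(np.rad2deg(h).round(),np.rad2deg(el).round(),[None if a is None else a.round(2) for a in o])
r.reach((.44,-.28,.36),down(0)); wsnap('w1')
E
```

```text
0.025
cupview [-7.01254219e-01  2.97116563e-01  1.33166486e+00 -4.44089210e-16
  1.51281123e+00  8.69542108e-01]
barview [-5.63690293e-02  1.67423163e-01  1.23838302e+00 -4.44089210e-16
  1.73578647e+00  1.51442730e+00]
knobY [-9.01058323e-02  3.23629553e-01  1.53208199e+00 -4.44089210e-16
  1.28588111e+00  1.48069049e+00]
handle [ 2.65922118e-01  4.39384232e-01  1.47752074e+00 -4.44089210e-16
  1.22468768e+00  2.65922118e-01]
handle [ 2.65922118e-01  4.39384232e-01  1.47752074e+00 -4.44089210e-16
  1.22468768e+00 -2.87567054e+00]
low [ 3.01595901e-01  5.18056410e-01  1.80846753e+00 -4.44089210e-16
  8.15068712e-01  3.01595901e-01]
-90.0 0.0 [None, None]
-90.0 -20.0 [None, None]
-90.0 -40.0 [None, None]
-60.0 0.0 [array([-0.47,  1.32,  2.37,  3.79,  2.02,  1.89]), array([-0.47,  1.32,  2.37,  3.79,  2.02, -1.25])]
-60.0 -20.0 [array([-0.5 ,  1.  ,  2.45,  3.65,  1.49,  1.73]), array([-0.5 ,  1.  ,  2.45,  3.65,  1.49, -1.41])]
-60.0 -40.0 [array([-0.59,  0.68,  2.38,  3.64,  0.8 ,  1.52]), array([-0.59,  0.68,  2.38,  3.64,  0.8 , -1.62])]
-36.0 0.0 [array([-1.  ,  1.45,  2.48,  2.63
[... 275 characters left out ...]
  2.86,  0.88, -1.57])]
0.0 0.0 [array([-1.44,  1.23,  2.25,  1.7 ,  1.61,  1.24]), array([-1.44,  1.23,  2.25,  1.7 ,  1.61, -1.9 ])]
0.0 -20.0 [array([-1.38,  0.95,  2.32,  1.8 ,  1.25,  1.44]), array([-1.38,  0.95,  2.32,  1.8 ,  1.25, -1.7 ])]
0.0 -40.0 [array([-1.24,  0.68,  2.28,  1.75,  0.83,  1.8 ]), array([-1.24,  0.68,  2.28,  1.75,  0.83, -1.34])]
30.0 0.0 [array([-1.4 ,  1.14,  1.88,  1.22,  1.61,  1.68]), array([-1.4 ,  1.14,  1.88,  1.22,  1.61, -1.46])]
30.0 -20.0 [array([-1.36,  0.93,  1.95,  1.18,  1.31,  1.83]), array([-1.36,  0.93,  1.95,  1.18,  1.31, -1.31])]
30.0 -40.0 [array([-1.25,  0.73,  1.98,  1.07,  1.02,  2.07]), array([-1.25,  0.73,  1.98,  1.07,  1.02, -1.08])]
```

View pics/w1.png

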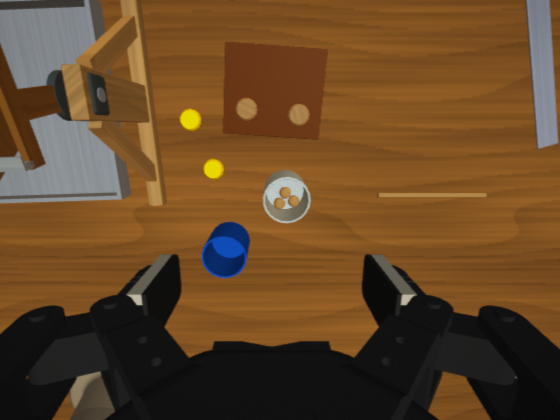

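```bash
cat > fk.py <<'E'
import numpy as np
from scipy.spatial.transform import Rotation as Rn
def Rz(a):return Rn.from_euler('z',a).as_matrix()
def Ry(a):return Rn.from_euler('y',a).as_matrix()
def fk(q,p,full=False):
    d1,a1,a2,e,d4,L=p
    R=Rz(q[0]);x=R@[a1,0,d1];pts=[x]
    R=R@Ry(q[1]);x=x+R@[0,0,a2];pts.append(x)
    R=R@Ry(q[2]);x=x+R@[e,0,d4];pts.append(x)
    R=R@Rz(q[3])@Ry(q[4]);x=x+R@[0,0,L]
    R=R@Rz(q[5]);pts.append(x)
    return (x,R,pts)
E
python3 - <<'E'
from h import *;from fk import *
from scipy.optimize import least_squares
qd=down(0);S=[]
rng=np.random.default_rng(0)
for i in range(40):
    p=np.array([rng.uniform(.4,.6),rng.uniform(-.3,.3),rng.uniform(.1,.45)]);q=(Rn.from_quat(qd)*Rn.from_rotvec(rng.normal(0,.4,3)))
    a=r.solve_ik(p,q.as_quat())
    if a is not None:S.append((a,p,q.as_matrix()))
f=lambda v:np.concatenate([fk(a,v)[0]-p for a,p,_ in S])
o=least_squares(f,[.3,0,.4,0,.4,.2]);print(len(S),o.x.round(4),abs(o.fun).max())
a,p,R=S[0];print(fk(a,o.x)[1].round(3),R.round(3))
np.save('fkp.npy',o.x)
E
```

```text
39 [ 2.231e-01 -4.000e-04  5.069e-01  4.670e-02  3.798e-01  2.891e-01] 0.07645800704576738
[[ 0.147  0.967 -0.209]
 [ 0.989 -0.139  0.057]
 [ 0.026 -0.215 -0.976]] [[ 0.967 -0.147 -0.209]
 [-0.139 -0.989  0.057]
 [-0.215 -0.026 -0.976]]
```

```bash
cat > fk.py <<'E'
import numpy as np
from scipy.spatial.transform import Rotation as Rn
def Rz(a):return Rn.from_euler('z',a).as_matrix()
def Ry(a):return Rn.from_euler('y',a).as_matrix()
def fk(q,p):
    p=np.asarray(p).reshape(-1,3)
    R=Rz(q[0]);x=R@p[0];pts=[x]
    R=R@Ry(q[1]);x=x+R@p[1];pts.append(x)
    R=R@Ry(q[2]);x=x+R@p[2];R=R@Rz(q[3]);x=x+R@p[3];pts.append(x)
    R=R@Ry(q[4]);x=x+R@p[4];
    R=R@Rz(q[5]-np.pi/2);pts.append(x)
    return (x,R,pts)
E
python3 - <<'E'
from h import *;from fk import *
from scipy.optimize import least_squares
qd=down(0);S=[]
rng=np.random.default_rng(0)
for i in range(60):
    p=np.array([rng.uniform(.4,.6),rng.uniform(-.3,.3),rng.uniform(.1,.45)]);q=(Rn.from_quat(qd)*Rn.from_rotvec(rng.normal(0,.5,3)))
    a=r.solve_ik(p,q.as_quat())
    if a is not None:S.append((a,p,q.as_matrix()))
f=lambda v:np.concatenate([np.r_[fk(a,v)[0]-p] for a,p,_ in S]+[1e-4*v])
o=least_squares(f,np.array([0,0,.3,0,0,.4,0,0,.4,0,0,0,0,0,.2]));print(len(S),o.x.reshape(-1,3).round(4),abs(o.fun).max())
i=np.argmax(abs(o.fun[:len(S)*3]))//3;
a,p,R=S[0];print(fk(a,o.x)[1].round(3),R.round(3),max(abs(fk(a,o.x)[1]-R).max() for a,p,R in S))
np.save('fkp.npy',o.x)
E
```

```text
58 [[ 0.      0.0255  0.2229]
 [-0.      0.0255  0.5062]
 [ 0.0465  0.0255  0.1898]
 [ 0.      0.      0.1898]
 [-0.     -0.      0.2885]] 5.0619999659429485e-05
[[-0.948  0.185 -0.258]
 [ 0.171  0.982  0.076]
 [ 0.268  0.028 -0.963]] [[ 0.948 -0.185 -0.258]
 [-0.171 -0.982  0.076]
 [-0.268 -0.028 -0.963]] 1.9944429927554117
```

```bash
sed -i 's/q\[5\]-np.pi/q[5]+np.pi/' fk.py; cat >> fk.py <<'E'
from scipy.optimize import least_squares
FP=np.load('fkp.npy')
LO=np.array([-2.53,-.77,.04,-1,.28,-3.11])+.03;HI=np.array([2.53,2.02,2.7,4.14,2.66,3.11])-.03
def ik(p,R,q0):
    def f(q):
        x,Rq,_=fk(q,FP); return np.r_[(x-p)*5,(Rn.from_matrix(Rq@R.T)).as_rotvec()]
    o=least_squares(f,np.clip(q0,LO+1e-3,HI-1e-3),bounds=(LO,HI),xtol=1e-9,ftol=1e-9,max_nfev=40)
    return o.x if np.abs(o.fun).max()<2e-3 else None
def horizR(h,el,roll=0):
    z=np.array([np.cos(h)*np.cos(el),np.sin(h)*np.cos(el),np.sin(el)]); y=np.cross([0,0,1],z);y/=np.linalg.norm(y);x=np.cross(y,z)
    return np.stack([x,y,z],1)@Rz(roll)
def path(wps,q0):
    # wps list of (p,R); interpolate
    Q=[q0];
    for (p0,R0),(p1,R1) in zip(wps[:-1],wps[1:]):
        dv=Rn.from_matrix(R1@R0.T).as_rotvec()
        n=int(max(np.linalg.norm(p1-p0)/.04,np.linalg.norm(dv)/.25))+1
        for t in np.linspace(0,1,n+1)[1:]:
            q=ik(p0+t*(p1-p0),Rn.from_rotvec(t*dv).as_matrix()@R0,Q[-1])
            if q is None or abs(q-Q[-1]).max()>1.0: return None
            Q.append(q)
    return Q
E
cat > search.py <<'E'
from h import *;from fk import *
cup=np.array([.405,-.296,.048]);ht=np.array([.515,.05,.33])
seeds=[np.array(s) for s in ([-1.24,.68,2.28,1.75,.83,1.8],[-.5,1,2.45,3.65,1.49,1.7],[-.7,.4,1.6,0,1.,.8],[-1.3,.9,1.9,1.2,1.3,0])]
res=[]
for hd in (-20,0,20,40,60,90):
 for el in (-30,-45):
  for roll in (0,np.pi):
   R0=horizR(np.deg2rad(hd),np.deg2rad(el),roll);sols=[]
   for s in seeds:
    for s5 in(s[5],s[5]-np.pi):
     s2=s.copy();s2[5]=s5;q=ik(cup,R0,s2)
     if q is not None and not any(abs(q-k).max()<.05 for k in sols): sols.append(q)
   for q in sols:
    for h2 in (-30,0,20,40,60,90):
     R1=horizR(np.deg2rad(h2),np.deg2rad(el),roll)
     up=cup+[0,0,.25];h0=ht*[1,1,1]
     Q=path([(cup,R0),(up,R0),(h0,R1)],q)
     if Q is None: continue
     for sg in (1,-1,2):
      ax=np.array([np.cos(np.deg2rad(h2)),np.sin(np.deg2rad(h2)),0])*(-sg) if sg!=2 else np.array([-np.sin(np.deg2rad(h2)),np.cos(np.deg2rad(h2)),0])
      R2=Rn.from_rotvec(ax*np.deg2rad(65)).as_matrix()@R1
      R3=Rn.from_rotvec(ax*np.deg2rad(130)).as_matrix()@R1
      Q2=path([(h0,R1),(h0,R2),(h0,R3)],Q[-1])
      if Q2 is None: continue
      A=np.array(Q+Q2)
      pts=[fk(a,FP)[2] for a in A]
      mz=min(min(p[1][2],p[2][2]) for p in pts)
      marg=min((A-LO).min(),(HI-A).min())
      print(hd,el,round(roll),h2,sg,'minz',round(mz,3),'marg',round(marg,2),'q',q.round(2),'end',A[-1].round(2),flush=True)
E
timeout 550 python3 search.py > s.txt; wc -l s.txt; sort -t' ' -k1,1n s.txt|head -60
```

```text
112 s.txt
-20 -30 0 20 1 minz 0.192 marg 0.01 q [-1.18  0.86  2.49  2.38  1.19  1.41] end [-0.03  0.7   2.55  3.18  2.   -0.62]
-20 -30 0 40 1 minz 0.192 marg 0.1 q [-1.18  0.86  2.49  2.38  1.19  1.41] end [-0.41  0.7   2.54  2.43  1.97 -0.7 ]
-20 -30 0 60 1 minz 0.192 marg 0.18 q [-1.18  0.86  2.49  2.38  1.19  1.41] end [-0.61  0.67  2.37  1.93  1.86 -0.53]
-20 -30 0 90 1 minz 0.192 marg 0.18 q [-1.18  0.86  2.49  2.38  1.19  1.41] end [-0.63  0.72  2.01  1.51  1.95 -0.19]
-20 -30 3 20 -1 minz 0.192 marg 0.18 q [-1.18  0.86  2.49  2.38  1.19 -1.73] end [-0.63  0.67  2.29  1.8   1.86  0.82]
-20 -30 3 20 2 minz 0.192 marg 0.03 q [-1.18  0.86  2.49  2.38  1.19 -1.73] end [ 0.09  0.94  0.76 -0.5   2.6   1.04]
-20 -30 3 40 -1 minz 0.192 marg 0.18 q [-1.18  0.86  2.49  2.38  1.19 -1.73] end [-0.63  0.71  2.04  1.54  1.94  1.04]
-20 -30 3 40 2 minz 0.192 marg 0.18 q [-1.18  0.86  2.49  2.38  1.19 -1.73] end [ 0.2   0.88  0.89 -0.74  2.41  0.79]
-20 -30 3 60 -1 minz 0.192 marg 0.18 q [-1.18  0.86  2.49  2.38  1.19 -1.73] end [-0.57  0.79  1.77  1.36  2.1   1.23]
-20 -30 3 60 2 minz 0.192 
[... 5248 characters left out ...]
 -45 3 90 -1 minz 0.199 marg 0.03 q [-1.22  0.67  2.08  1.2   0.86 -1.04] end [-0.34  1.02  1.28  1.26  2.6   1.46]
40 -30 0 20 1 minz 0.192 marg 0.01 q [-1.29  0.85  1.86  0.99  1.26  1.99] end [-0.03  0.7   2.55  3.18  2.   -0.62]
40 -30 0 40 1 minz 0.192 marg 0.1 q [-1.29  0.85  1.86  0.99  1.26  1.99] end [-0.41  0.7   2.54  2.43  1.97 -0.7 ]
40 -30 0 60 1 minz 0.192 marg 0.24 q [-1.29  0.85  1.86  0.99  1.26  1.99] end [-0.61  0.67  2.37  1.93  1.86 -0.53]
40 -30 0 90 1 minz 0.192 marg 0.58 q [-1.29  0.85  1.86  0.99  1.26  1.99] end [-0.63  0.72  2.01  1.51  1.95 -0.19]
40 -30 3 20 -1 minz 0.192 marg 0.32 q [-1.29  0.85  1.86  0.99  1.26 -1.15] end [-0.63  0.67  2.29  1.8   1.86  0.82]
```

```bash
cat > see.py <<'E'
from h import *
def comps(W,d,m,mn=30):
    n,lab,st,c=cv2.connectedComponentsWithStats(m.astype(np.uint8)); out=[]
    for i in range(1,n):
        if st[i,4]>=mn:
            p=W[lab==i]; out.append((c[i].round().tolist(),int(st[i,4]),p.mean(0).round(4),((np.percentile(p,2,axis=0)+np.percentile(p,98,axis=0))/2).round(4),np.ptp(p,axis=0).round(3)))
    return out
def feet(im,d,W):
    hsv=cv2.cvtColor(im,cv2.COLOR_RGB2HSV).astype(int);X,Y,Z=W[...,0],W[...,1],W[...,2]
    m=(d>0)&(Z>.0125)&(Z<.03)&(X>.4)&(X<.75)&(Y>-.42)&(Y<-.12)&(hsv[...,0]<24)
    return comps(W,d,m,60)
def cup(im,d,W):
    hsv=cv2.cvtColor(im,cv2.COLOR_RGB2HSV).astype(int);X,Y,Z=W[...,0],W[...,1],W[...,2]
    m=(d>0)&(Z>.062)&(Z<.08)&(X>.2)&(X<.75)&(Y>-.5)&(Y<-.1)&(hsv[...,1]<90)
    return comps(W,d,m,60)
E
python3 - <<'E'
from see import *
z=np.load('pics/w1.npz');a=(z['im'],z['d'],z['W']);print(np.median(z['W'][...,2]))
for f in feet(*a):print('foot',f)
for f in cup(*a):print('cup',f)
r.reach((.47,.03,.47),down(0)); wsnap('w2')
E
```

```text
0.0013181161490206372
foot ([246.0, 109.0], 389, array([ 0.5286, -0.2459,  0.0184]), array([ 0.5287, -0.246 ,  0.0175]), array([0.031, 0.03 , 0.009]))
foot ([298.0, 115.0], 383, array([ 0.521 , -0.3209,  0.0184]), array([ 0.5209, -0.3212,  0.0175]), array([0.029, 0.031, 0.009]))
foot ([286.0, 193.0], 112, array([ 0.4071, -0.3042,  0.0241]), array([ 0.4077, -0.3068,  0.0231]), array([0.015, 0.025, 0.013]))
cup ([287.0, 200.0], 398, array([ 0.4056, -0.3031,  0.0689]), array([ 0.4069, -0.303 ,  0.0671]), array([0.064, 0.065, 0.011]))
```

View pics/w2.png

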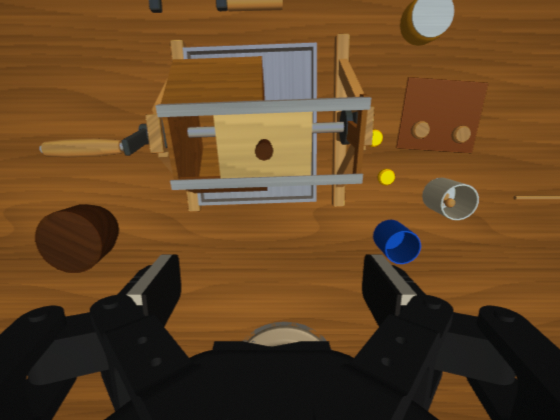

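```bash
python3 - <<'E'
from see import *
z=np.load('pics/w2.npz');im,d,W=z['im'],z['d'],z['W']
hsv=cv2.cvtColor(im,cv2.COLOR_RGB2HSV).astype(int);H,S,V=hsv[...,0],hsv[...,1],hsv[...,2];X,Y,Z=W[...,0],W[...,1],W[...,2]
v=d>0
def rp(t,m,mn=25):
    for c in comps(W,d,m,mn):print(t,c)
rp('knob',v&(Z>.244)&(Z<.28)&(V<100)&(X>.45)&(X<.6))
rp('shutter',v&(Z>.228)&(Z<.243)&(V>150)&(S>80)&(abs(X-.517)<.06)&(Y<.12))
rp('handle',v&(Z>.19)&(Z<.24)&(V>100)&(Y>.16)&(X>.4))
rp('rail',v&(Z>.232)&(Z<.255)&(S<70)&(V>100))
for m in [v&(Z>.232)&(Z<.255)&(S<70)&(V>100)&(X>.53),v&(Z>.232)&(Z<.255)&(S<70)&(V>100)&(X<.5)]:
    p=W[m];print('rail fit',np.polyfit(p[:,1],p[:,0],1),p[:,1].min(),p[:,1].max())
m=v&(Z>.19)&(Z<.24)&(V>100)&(Y>.16)&(X>.4);p=W[m];print('handle fit',np.polyfit(p[:,1],p[:,0],1),np.percentile(p[:,2],90))
rp('mold',v&(Z>.085)&(Z<.11)&(V<100)&(Y>.2),50)
rp('up',v&(Z>.155)&(Z<.185)&(S>60),40)
E
```

```text
knob ([264.0, 150.0], 263, array([0.5108, 0.0357, 0.2588]), array([0.5107, 0.0358, 0.2576]), array([0.019, 0.018, 0.018]))
shutter ([264.0, 140.0], 4956, array([0.5197, 0.036 , 0.2347]), array([0.5174, 0.036 , 0.2346]), array([0.07 , 0.109, 0.015]))
handle ([81.0, 147.0], 1334, array([0.5114, 0.2516, 0.222 ]), array([0.511 , 0.2526, 0.221 ]), array([0.021, 0.099, 0.013]))
rail ([263.0, 106.0], 2704, array([0.5557, 0.0359, 0.2467]), array([0.5556, 0.0363, 0.2452]), array([0.02 , 0.227, 0.013]))
rail fit [-0.03389183  0.55687535] -0.07710768486264108 0.1498675665798883
rail fit [-0.03470073  0.47736999] -0.07436474415294288 0.14370875482585746
handle fit [-0.029242    0.51874642] 0.22478990828538634
mold ([69.0, 241.0], 3279, array([0.3427, 0.3776, 0.0945]), array([0.341 , 0.3788, 0.0925]), array([0.114, 0.116, 0.013]))
up ([216.0, 62.0], 847, array([0.6118, 0.0953, 0.1774]), array([0.6115, 0.0952, 0.1772]), array([0.018, 0.111, 0.017]))
up ([369.0, 127.0], 271, array([ 0.5338, -0.1015,  0.1741]), array([ 0.5349, -0.1016,  0.1741]), array([0.05 , 0.011, 0.005]))
up ([350.0, 130.0], 99, array([ 0.5306, -0.0761,  0.1723]), array([ 0.5333, -0.0801,  0.1699]), array([0.045, 0.016, 0.03 ]))
up ([156.0, 134.0], 669, array([0.5258, 0.1807, 0.1725]), array([0.5259, 0.1838, 0.1684]), array([0.049, 0.03 , 0.029]))
up ([187.0, 146.0], 364, array([0.509 , 0.1415, 0.1704]), array([0.5087, 0.1415, 0.1698]), array([0.082, 0.004, 0.03 ]))
up ([227.0, 189.0], 169, array([0.4502, 0.0895, 0.1665]), array([0.4501, 0.0898, 0.1661]), array([0.01 , 0.11 , 0.023]))
```

```bash
python3 - <<'E'
from see import *
z=np.load('pics/w2.npz');im,d,W=z['im'],z['d'],z['W']
hsv=cv2.cvtColor(im,cv2.COLOR_RGB2HSV).astype(int);H,S,V=hsv[...,0],hsv[...,1],hsv[...,2];X,Y,Z=W[...,0],W[...,1],W[...,2]
v=d>0
m=v&(Z>.215)&(Z<.243)&(V>150)&(S>80)&(abs(X-.517)<.045)&(Y<.085)&(Y>-.01)
p=W[m];A=np.c_[p[:,:2]-[.517,.036],np.ones(len(p))];print('plane',np.linalg.lstsq(A,p[:,2],rcond=None)[0],np.percentile(p,[1,99],axis=0))
for m in [v&(Z>.225)&(Z<.265)&(S<70)&(V>100)&(X>.535),v&(Z>.22)&(Z<.26)&(S<70)&(V>100)&(X<.495)&(X>.45)]:
    p=W[m];print('rail z',np.median(p,0),np.percentile(p[:,2],[5,95]))
p=W[v&(abs(Z)<.02)&(X>.3)&(X<.75)];A=np.c_[p[:,:2]-[.5,0],np.ones(len(p))];print('bench plane',np.linalg.lstsq(A,p[:,2],rcond=None)[0])
for y in(-.05,.0,.05,.1):
    q=W[v&(Z>0.05)&(abs(Y-y)<.004)&(abs(X-.517)<.02)];print(y,q[:,2].max())
# feet of the stand, tray
m=v&(Z<.03)&(Z>.0)&(S<45)&(V>100)&(X>.35)&(X<.7)&(Y<.2)&(Y>-.1)
p=W[m];print('tray',np.percentile(p,[1,99],axis=0))
m=v&(Z<.04)&(Z>.008)&(S>60)&(V>150)&(X>.3)&(X<.75)&(Y<.2)&(Y>-.13)
for c in comps(W,d,m,50):print(c)
# same on scene/top for comparison
for n in('top','scene'):
    im=cv2.cvtColor(cv2.imread(f'pics/{n}0.png'),cv2.COLOR_BGR2RGB);d=np.load(f'pics/{n}0.npy');P=cloud(n,d);X,Y,Z=P[...,0],P[...,1],P[...,2]
    hsv=cv2.cvtColor(im,cv2.COLOR_RGB2HSV).astype(int);H,S,V=hsv[...,0],hsv[...,1],hsv[...,2]
    m=(d>0)&(Z>.21)&(Z<.243)&(V>150)&(S>60)&(H<32)&(abs(X-.515)<.04)&(Y<.08)&(Y>-.01)
    m=cv2.erode(m.astype(np.uint8),np.ones((3,3)))>0
    p=P[m];A=np.c_[p[:,:2]-[.517,.036],np.ones(len(p))];print(n,'plane',np.linalg.lstsq(A,p[:,2],rcond=None)[0],p.mean(0))
    m=(d>0)&(Z>.15)&(Z<.185)&(S>60)&(Y<-.07)&(Y>-.15)&(X>.4)&(X<.65); p=P[m];print('up-',p.mean(0) if len(p) else 0,len(p))
    m=(d>0)&(Z>.21)&(Z<.24)&(S>60)&(V>120)&(Y>.2)&(Y<.4)&(X>.4)&(X<.6); p=P[m];print('handle',np.median(p,0),len(p),np.polyfit(p[:,1],p[:,0],1))
E
```

```text
plane [0.20138155 0.00742064 0.23416176] [[ 0.47802993 -0.00909823  0.22577092]
 [ 0.54924651  0.08411101  0.24119378]]
rail z [0.55525733 0.03516465 0.2468459 ] [0.24403407 0.24854604]
rail z [0.47235912 0.03257038 0.23018585] [0.22847028 0.23189609]
bench plane [ 0.00077819 -0.00036451  0.00101477]
-0.05 0.15859036724180353
0.0 0.23933302388410846
0.05 0.23942823792880247Traceback (most recent call last):
  File "<stdin>", line 11, in <module>
    return umr_maximum(a, axis, None, out, keepdims, initial, where)
ValueError: zero-size array to reduction operation maximum which has no identity
```

```bash
cat >> h.py <<'E'
O=np.array([.5295,.0895]);YAW=.034
def st(x,y,z): c,s=np.cos(YAW),np.sin(YAW); return np.array([O[0]+c*x-s*y,O[1]+s*x+c*y,z])
QH=down(np.pi/2+YAW)
def hp(a,off=.176): return st(.065*np.sin(a),off,.150+.065*np.cos(a)+.006)
def S(*k):
    s=r.read_state(); print('t',round(s['time_s'],2),'p',s['eef_pos'].round(4),'F',s['contact_force'].round(1),'g',round(s['grip_width'],4),*k)
def crank(a0,a1,step=np.pi/10,speed=.12):
    n=int(np.ceil(abs(a1-a0)/step))
    for a in np.linspace(a0,a1,n+1)[1:]: r.move_straight(hp(a),QH,speed=speed)
E
python3 - <<'E'
from h import *
command_gripper(.06,force=40)
p=hp(-.2);r.reach(p+[0,0,.12],QH);
print(r.move_straight(p,QH,speed=.1,max_force=12));S()
command_gripper(0,force=40);S()
crank(-.2,0);S()
wsnap('w3')
E
```

```text
False
t 5.43 p [0.5109 0.2651 0.2204] F [ 0.5  0.8 -0.2] g 0.0596
t 5.88 p [0.5109 0.265  0.22  ] F [ 0.9 -0.5  2.3] g 0.0187
t 6.13 p [0.5244 0.2655 0.2214] F [3.5 0.7 1.3] g 0.0186
```

View pics/w3.png

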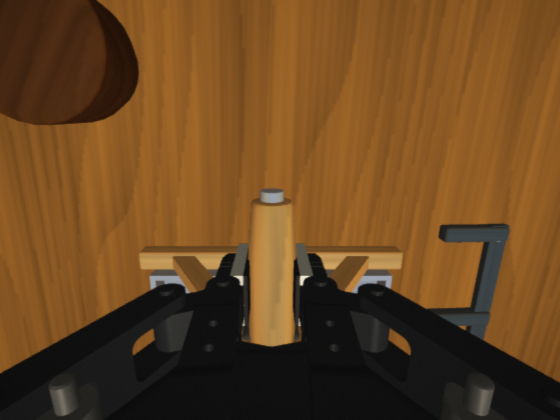

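The sleeve sits centred between the pads at (272,270) and moved about 13 mm to the top position. I'll release it and re-measure the hatch.

```bash
cat > bar.py <<'E'
from see import *
def bar(f,t=(.49,.05,.43)):
    im,d,W=wsnap(f)
    hsv=cv2.cvtColor(im,cv2.COLOR_RGB2HSV).astype(int);H,Sa,V=hsv[...,0],hsv[...,1],hsv[...,2];X,Y,Z=W[...,0],W[...,1],W[...,2];v=d>0
    m=v&(Z>.222)&(Z<.243)&(V>150)&(Sa>80)&(abs(X-.528)<.04)&(Y<.17);p=W[m]
    A=np.c_[p[:,:2]-[.528,.036],np.ones(len(p))];print('plane',np.linalg.lstsq(A,p[:,2],rcond=None)[0].round(3),'ctr',((np.percentile(p,1,axis=0)+np.percentile(p,99,axis=0))/2).round(4))
    for c in comps(W,d,v&(Z>.246)&(Z<.28)&(V<100)&(abs(X-.528)<.04),25):print('knob',c)
    for m in [v&(Z>.225)&(Z<.265)&(Sa<70)&(V>100)&(X>.55),v&(Z>.22)&(Z<.26)&(Sa<70)&(V>100)&(X<.505)&(X>.45)]:
        p=W[m];print('rail',np.median(p,0).round(4),np.polyfit(p[:,1],p[:,0],1).round(4),np.percentile(p[:,1],[0.5,99.5]).round(4))
E
python3 - <<'E'
from bar import *
command_gripper(.06)
r.move_straight(hp(0)+[0,0,.14],QH,speed=.2)
r.reach((.48,.05,.45),down(YAW));bar('w4')
E
```

```text
plane [-0.008  0.001  0.235] ctr [0.5311 0.0362 0.2352]
knob ([286.0, 141.0], 286, array([0.5321, 0.0368, 0.2611]), array([0.5321, 0.0369, 0.2609]), array([0.018, 0.017, 0.004]))
rail [0.5743 0.0382 0.2399] [-0.035   0.5755] [-0.076   0.1496]
rail [0.4895 0.0335 0.2405] [-0.0365  0.4907] [-0.0786  0.1462]
```

View pics/w4.png

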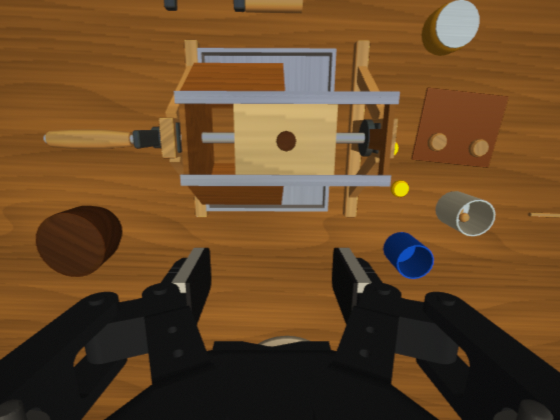

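```bash
sed -i 's/^O=.*/O=np.array([.530,.0895]);YAW=.035/' h.py; python3 - <<'E'
from bar import *
q=down(YAW)
k=st(0,-.053,.264);print(k)
r.reach(k+[0,0,.08],q);print(r.move_straight(k,q,speed=.1,max_force=10));S()
command_gripper(0,force=40);S()
e=st(0,-.109,.264);print(r.move_straight(e,q,speed=.06,max_force=20));S()
command_gripper(.06);r.move_straight(e+[0,0,.1],q,speed=.2)
r.reach((.48,.05,.45),q);bar('w5')
E
```

```text
[0.53185462 0.03653246 0.264     ]
False
t 10.14 p [0.5322 0.0366 0.2649] F [ 0.3  1.8 -0.3] g 0.0599
t 10.6 p [0.532  0.0366 0.2645] F [-1.8  0.8  4. ] g 0.018
True
t 11.41 p [ 0.5336 -0.0121  0.2645] F [0.4 3.3 4.7] g 0.0181
plane [-0.007 -0.001  0.235] ctr [ 0.5321 -0.0131  0.235 ]
knob ([335.0, 141.0], 304, array([ 0.5338, -0.0122,  0.2609]), array([ 0.5338, -0.0125,  0.259 ]), array([0.018, 0.018, 0.01 ]))
rail [0.5742 0.0368 0.24  ] [-0.0361  0.5755] [-0.0758  0.1492]
rail [0.4895 0.034  0.2406] [-0.036   0.4907] [-0.0785  0.1463]
```

View pics/w5.png

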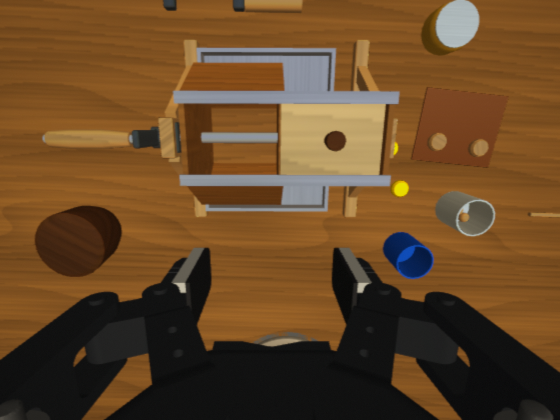

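```bash
sed -i 's/^O=.*/O=np.array([.530,.092]);YAW=.035/' h.py; python3 - <<'E'
from see import *
r.reach((.41,-.29,.30),down(0));a=wsnap('w6')
for f in feet(*a):print('foot',f)
for f in cup(*a):print('cup',f)
b=comps(a[2],a[1],(a[1]>0)&(abs(a[2][...,2]-.07)<.012)&(a[0][...,2]>150)&(a[0][...,0]<80));print('blue',b)
S()
E
```

```text
foot ([235.0, 82.0], 546, array([ 0.5282, -0.2459,  0.0184]), array([ 0.5285, -0.2457,  0.0174]), array([0.03 , 0.031, 0.009]))
foot ([296.0, 89.0], 538, array([ 0.5205, -0.3209,  0.0184]), array([ 0.5206, -0.3208,  0.0174]), array([0.031, 0.031, 0.009]))
foot ([281.0, 181.0], 148, array([ 0.4071, -0.3039,  0.0241]), array([ 0.4073, -0.3065,  0.0233]), array([0.015, 0.025, 0.01 ]))
cup ([281.0, 189.0], 542, array([ 0.405 , -0.3029,  0.0691]), array([ 0.4069, -0.3029,  0.0672]), array([0.065, 0.064, 0.01 ]))
blue [([213.0, 247.0], 202, array([ 0.3321, -0.2194,  0.0702]), array([ 0.3218, -0.2135,  0.0702]), array([0.065, 0.065, 0.004]))]
t 14.6 p [ 0.4107 -0.2894  0.3005] F [ 0.3 -0.3 -0.4] g 0.0599
```

View pics/w6.png

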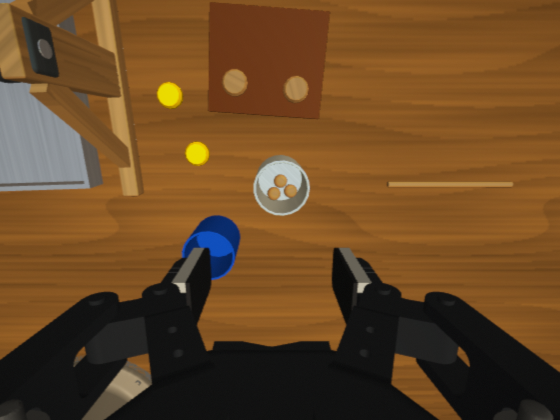

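```bash
cat > foot.py <<'E'
import sys
from see import *
def pick(x,y):
    q=down(0);p=np.array([x,y,.0315])
    command_gripper(.055,force=30)
    r.reach(p+[0,0,.09],q);t=r.move_straight(p,q,speed=.08,max_force=8);S('contact',t)
    command_gripper(.0,force=30);S('gripped')
    r.move_straight(p+[0,0,.27],q,speed=.3);S()
    if r.read_state()['grip_width']<.02: return False
    h=st(0,0,.24);q=down(YAW)
    r.move_straight(h+[0,0,.07],q,speed=.35);r.move_straight(h,q,speed=.12,max_force=10);S()
    command_gripper(.05);r.move_straight(h+[0,0,.1],q,speed=.3);S('dropped')
    return True
E
python3 - <<'E'
from foot import *
print(pick(.5206,-.3209))
r.reach((.44,-.24,.36),down(0));a=wsnap('w7')
for f in feet(*a):print('foot',f)
for f in cup(*a):print('cup',f)
E
```

```text
t 16.96 p [ 0.5209 -0.3212  0.0321] F [-0.2  0.2  0.6] g 0.0548 contact False
t 17.3 p [ 0.5209 -0.3211  0.0322] F [-0.1  0.1  4.3] g 0.0306 gripped
t 18.35 p [ 0.5201 -0.3205  0.2996] F [ 1.7 -0.2 -0.7] g 0.0305
t 20.42 p [0.5304 0.0916 0.2407] F [-0.1 -0.  -0.5] g 0.0304
t 21.23 p [0.5301 0.0921 0.341 ] F [0.3 1.7 0.2] g 0.0503 dropped
True
foot ([275.0, 110.0], 387, array([ 0.5286, -0.2454,  0.0184]), array([ 0.5284, -0.2452,  0.0175]), array([0.03 , 0.031, 0.009]))
foot ([303.0, 179.0], 79, array([ 0.4293, -0.2881,  0.022 ]), array([ 0.4217, -0.2948,  0.0215]), array([0.037, 0.051, 0.017]))
foot ([313.0, 193.0], 109, array([ 0.4074, -0.3036,  0.0239]), array([ 0.4076, -0.3068,  0.0232]), array([0.015, 0.025, 0.011]))
cup ([317.0, 201.0], 428, array([ 0.406 , -0.3038,  0.0687]), array([ 0.4072, -0.3024,  0.0671]), array([0.066, 0.065, 0.011]))
```

View pics/w7.png

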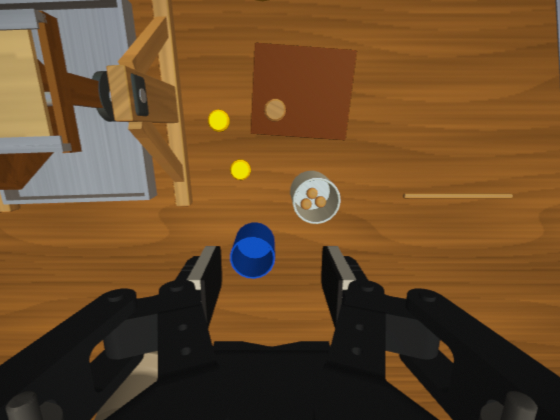

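The first foot is in. One foot is left on the pad at (275,110), and the cup at (317,197) hasn't moved.

```bash
python3 - <<'E'
from foot import *
print(pick(.5284,-.2454))
r.reach((.48,.06,.45),down(YAW));wsnap('w8')
r.reach((.41,-.27,.34),down(0));a=wsnap('w9')
for f in feet(*a):print('foot',f)
for f in cup(*a):print('cup',f)
S()
E
```

```text
t 25.07 p [ 0.5288 -0.2456  0.0321] F [0.4 0.2 0.4] g 0.0551 contact False
t 25.41 p [ 0.5287 -0.2456  0.0322] F [-0.9  0.8  4.9] g 0.031 gripped
t 26.46 p [ 0.5278 -0.245   0.2997] F [ 0.1 -0.1 -0.8] g 0.0305
t 28.31 p [0.5305 0.0915 0.2407] F [ 0.3  0.1 -0.3] g 0.0307
t 29.12 p [0.5302 0.0921 0.341 ] F [-0.9  0.3 -0.9] g 0.0499 dropped
True
foot ([293.0, 175.0], 113, array([ 0.408 , -0.3027,  0.0241]), array([ 0.408 , -0.3029,  0.0231]), array([0.015, 0.016, 0.012]))
cup ([297.0, 183.0], 437, array([ 0.4053, -0.3039,  0.0691]), array([ 0.4067, -0.303 ,  0.0672]), array([0.065, 0.065, 0.01 ]))
t 31.12 p [ 0.4107 -0.2692  0.3403] F [-0.1  0.5  1.1] g 0.0498
```

View pics/w8.png

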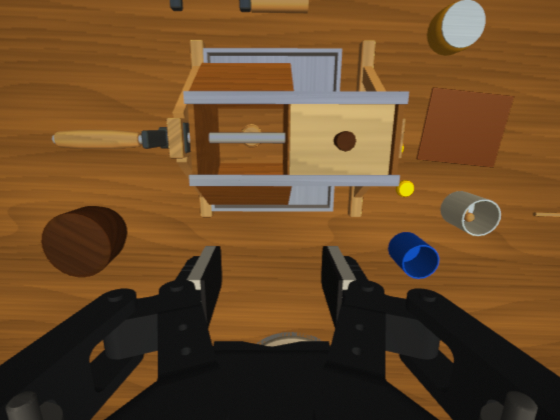

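View pics/w9.png

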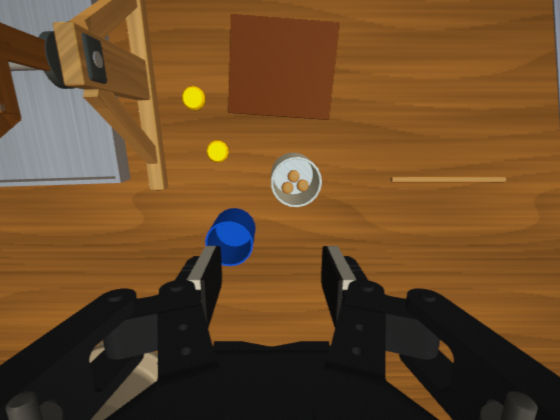

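```bash
cat > plan.py <<'E'
from h import *;from fk import *
def build(cupxy,el=-25,hd=20,h2=20,zg=.045,zp=.345,tilt=(70,100,118,135)):
    el,hd,h2=np.deg2rad([el,hd,h2]);roll=np.pi
    R0=horizR(hd,el,roll);R1=horizR(h2,el,roll)
    zt=R0[:,2];c=np.r_[cupxy,zg]+.002*np.r_[zt[:2],0]
    mh=np.array([np.sin(h2),-np.cos(h2),0]);ax=np.array([np.cos(h2),np.sin(h2),0])
    H=st(0,0,zp)-.014*mh
    pre=c-.13*zt
    return dict(c=c,R0=R0,R1=R1,H=H,pre=pre,prehi=pre+[0,0,.15],up=c+[0,0,.31],
      tilts=[Rn.from_rotvec(ax*np.deg2rad(t)).as_matrix()@R1 for t in tilt])
def qt(R):return Rn.from_matrix(R).as_quat()
E
python3 - <<'E'
from plan import *
for el in(-20,-25,-30):
 for h2 in(0,20,30,40):
  b=build((.407,-.303),el,20,h2)
  q=ik(b['c'],b['R0'],np.array([-1.34,.81,2.09,1.33,1.09,-1.3]))
  if q is None:print(el,'noik');continue
  Qp=path([(b['c'],b['R0']),(b['pre'],b['R0']),(b['prehi'],b['R0'])],q)
  Q=path([(b['c'],b['R0']),(b['up'],b['R0']),(b['H'],b['R1'])]+[(b['H'],t) for t in b['tilts']],q)
  if Q is None or Qp is None: print(el,h2,Q is None,Qp is None);continue
  A=np.array(Q+Qp);print(el,h2,'marg',min((A-LO).min(),(HI-A).min()).round(2),'minz',min(min(fk(a,FP)[2][1][2],fk(a,FP)[2][2][2]) for a in A).__round__(3),'wrist end',fk(Q[-1],FP)[2][2].round(3),'z',b['tilts'][-1][:,2].round(2),'prehi',Qp[-1].round(2))
E
```

```text
-20 0 marg 0.07 minz 0.144 wrist end [0.259 0.036 0.275] z [0.94 0.24 0.24] prehi [-1.66  0.49  2.    1.02  1.54 -0.99]
-20 20 marg 0.27 minz 0.144 wrist end [ 0.294 -0.053  0.275] z [0.8  0.55 0.24] prehi [-1.66  0.49  2.    1.02  1.54 -0.99]
-20 30 marg 0.36 minz 0.144 wrist end [ 0.323 -0.092  0.275] z [0.69 0.68 0.24] prehi [-1.66  0.49  2.    1.02  1.54 -0.99]
-20 40 marg 0.48 minz 0.144 wrist end [ 0.358 -0.125  0.275] z [0.56 0.79 0.24] prehi [-1.66  0.49  2.    1.02  1.54 -0.99]
-25 0 True False
-25 20 marg 0.21 minz 0.167 wrist end [ 0.309 -0.065  0.259] z [0.75 0.59 0.3 ] prehi [-1.63  0.42  1.98  0.99  1.5  -0.9 ]
-25 30 marg 0.41 minz 0.167 wrist end [ 0.34  -0.101  0.259] z [0.64 0.71 0.3 ] prehi [-1.63  0.42  1.98  0.99  1.5  -0.9 ]
-25 40 marg 0.52 minz 0.167 wrist end [ 0.376 -0.131  0.259] z [0.5  0.81 0.3 ] prehi [-1.63  0.42  1.98  0.99  1.5  -0.9 ]
-30 0 True False
-30 20 marg 0.16 minz 0.189 wrist end [ 0.325 -0.076  0.243] z [0.69 0.63 0.35] prehi [-1.59  0.36  1.96  0.95  1.46 -0.81]
-30 30 marg 0.41 minz 0.189 wrist end [ 0.358 -0.109  0.243] z [0.57 0.74 0.35] prehi [-1.59  0.36  1.96  0.95  1.46 -0.81]
-30 40 marg 0.57 minz 0.189 wrist end [ 0.395 -0.136  0.243] z [0.44 0.83 0.35] prehi [-1.59  0.36  1.96  0.95  1.46 -0.81]
```

```bash
python3 - <<'E'
from plan import *
b=build((.407,-.303),-25,20,25)
q=ik(b['c'],b['R0'],np.array([-1.34,.81,2.09,1.33,1.09,-1.3]))
Q=path([(b['c'],b['R0']),(b['pre'],b['R0']),(b['prehi'],b['R0'])],q)
r.movej(Q[-1]);S();print(b['prehi'])
command_gripper(.085,force=30)
r.move_straight(b['pre'],qt(b['R0']),speed=.2);S()
wsnap('w10')
E
```

```text
t 32.65 p [ 0.2984 -0.3424  0.2501] F [ 1.   0.  -0.3] g 0.05
[ 0.29798871 -0.34267687  0.24994037]
t 33.99 p [ 0.298  -0.3429  0.1005] F [-0.3  0.4  0.3] g 0.0851
```

View pics/w10.png

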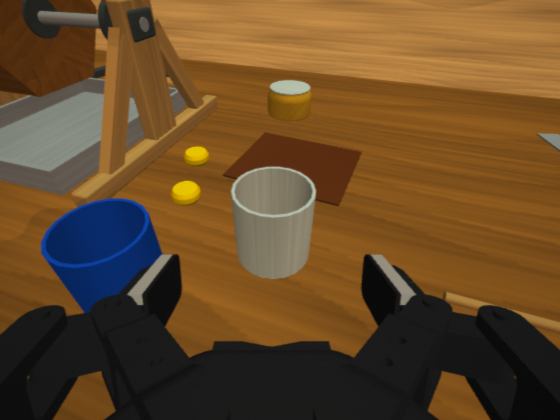

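```bash
python3 - <<'E'
from plan import *
b=build((.407,-.303),-25,20,25);q0=qt(b['R0'])
print(r.move_straight(b['c'],q0,speed=.08,max_force=8));S()
command_gripper(.0,force=35);S()
r.move_straight(b['c']+[0,0,.05],q0,speed=.08);S();wsnap('w11')
E
```

```text
False
t 35.82 p [ 0.4085 -0.3027  0.0451] F [ 0.   0.2 -0.1] g 0.0849
t 36.13 p [ 0.4086 -0.3028  0.0453] F [-2.5 -0.7  4.2] g 0.065
t 36.91 p [ 0.4087 -0.3023  0.0948] F [-0.7 -0.3 -2.2] g 0.0651
```

View pics/w11.png

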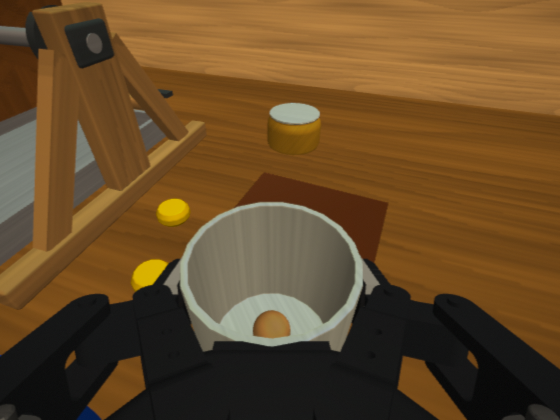

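```bash
python3 - <<'E'
from plan import *
b=build((.407,-.303),-25,20,25,tilt=(45,70,80,90,97,104,111,118,125,132,138))
r.move_straight(b['up'],qt(b['R0']),speed=.2)
r.move_straight(b['H'],qt(b['R1']),speed=.2);S();wsnap('w12')
for T in b['tilts']:
    r.move_straight(b['H'],qt(T),speed=.05);r.hold(.15);S()
snap('scene','s2');r.hold(.5);wsnap('w13');S()
E
```

```text
t 40.67 p [0.524  0.1042 0.345 ] F [-0.6  0.1 -1.9] g 0.0652
t 41.81 p [0.5239 0.105  0.3453] F [ 0.5  0.4 -2. ] g 0.0652
t 42.54 p [0.524  0.1049 0.3455] F [ 1.   0.4 -0.1] g 0.0651
t 43.02 p [0.5241 0.1048 0.3453] F [-0.3  0.5 -1.6] g 0.065
t 43.49 p [0.5241 0.1047 0.3453] F [ 0.5  0.  -1.3] g 0.0652
t 43.92 p [0.5241 0.1047 0.3452] F [ 0.7 -0.1 -1.5] g 0.0652
t 44.34 p [0.5241 0.1047 0.3452] F [-0.5 -0.4 -1.6] g 0.0653
t 44.77 p [0.5241 0.1047 0.3452] F [ 0.1  0.6 -0.6] g 0.0648
t 45.19 p [0.5242 0.1046 0.3452] F [-1.2 -0.2 -1.7] g 0.0652
t 45.62 p [0.5242 0.1046 0.3452] F [ 0.1  0.2 -0.7] g 0.0651
t 46.04 p [0.5242 0.1046 0.3452] F [0.2 0.2 0. ] g 0.0652
t 46.45 p [0.5242 0.1046 0.3452] F [ 0.5 -0.2 -0.4] g 0.0652
t 47.05 p [0.5241 0.1047 0.345 ] F [-1.1  0.3 -1.6] g 0.0654
```

View pics/w13.png

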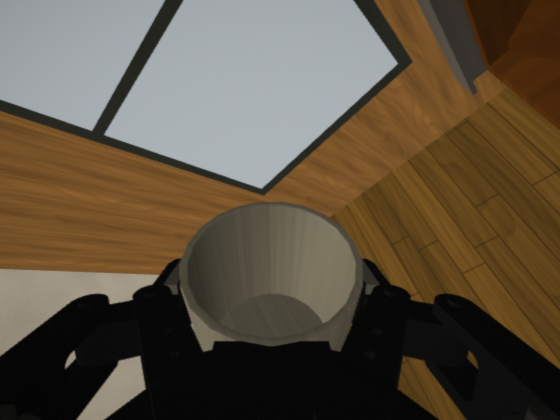

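View pics/s2.png

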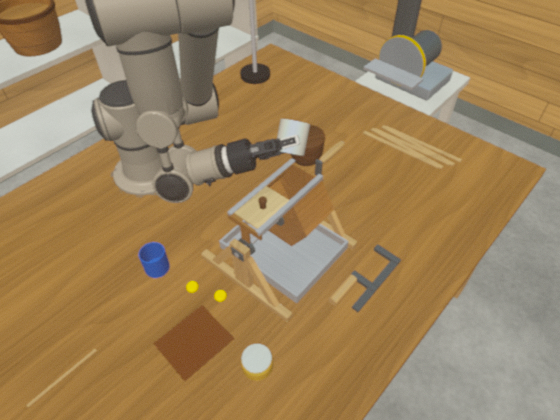

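```bash
python3 - <<'E'
from plan import *
b=build((.407,-.303),-25,20,25,tilt=(138,70))
for T in b['tilts'][1:]+[b['R1']]: r.move_straight(b['H'],qt(T),speed=.05)
r.move_straight(b['up'],qt(b['R0']),speed=.25)
r.move_straight(b['c']+[0,0,.03],qt(b['R0']),speed=.2)
r.move_straight(b['c']-[0,0,.004],qt(b['R0']),speed=.03,max_force=5);S()
command_gripper(.085);S()
r.move_straight(b['pre'],qt(b['R0']),speed=.12)
r.move_straight(b['prehi']+[0,0,.05],qt(b['R0']),speed=.25);S();wsnap('w14')
snap('top','t2')
r.reach((.48,.08,.47),down(YAW));wsnap('w15');S()
E
```

```text
t 54.07 p [ 0.4088 -0.3023  0.0453] F [0.9 0.1 3.6] g 0.0649
t 54.41 p [ 0.4086 -0.3022  0.0448] F [-0.3  0.3 -0.3] g 0.0846
t 56.59 p [ 0.2981 -0.3421  0.299 ] F [ 0.3 -0.9  0.4] g 0.0852
t 58.75 p [0.4801 0.0792 0.4692] F [ 0.  -0.4  0.4] g 0.0849
```

View pics/w14.png

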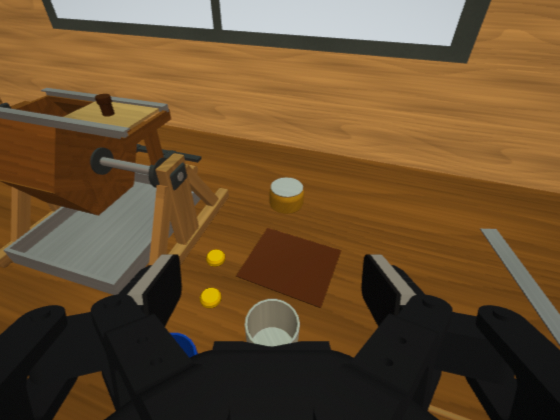

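View pics/w15.png

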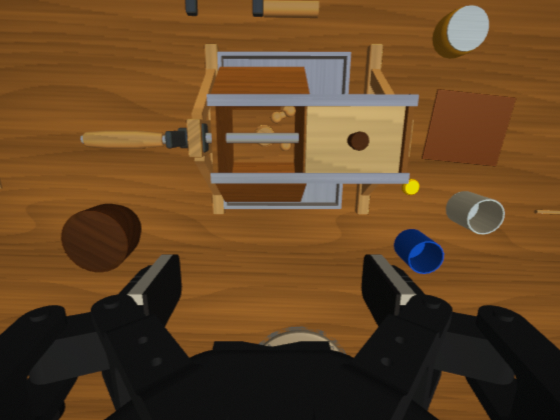

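```bash
python3 - <<'E'
from h import *
a=cv2.imread('pics/w15.png'); cv2.imwrite('pics/c3.png',cv2.resize(a[80:220,200:430],None,fx=3.4,fy=3.4,interpolation=cv2.INTER_CUBIC))
r.reach((.45,.09,.36),down(YAW));wsnap('w16')
a=cv2.imread('pics/w16.png'); cv2.imwrite('pics/c4.png',cv2.resize(a[20:200,180:410],None,fx=3.4,fy=3.2,interpolation=cv2.INTER_CUBIC))
E
```

```text
(no output)
```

View pics/c3.png

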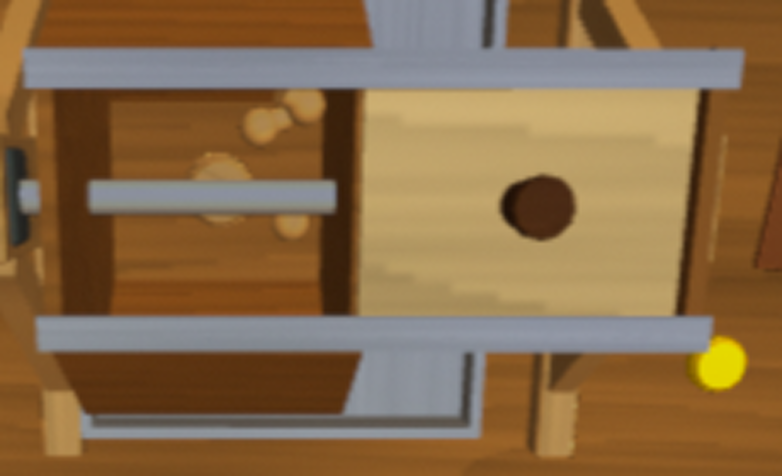

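View pics/c4.png

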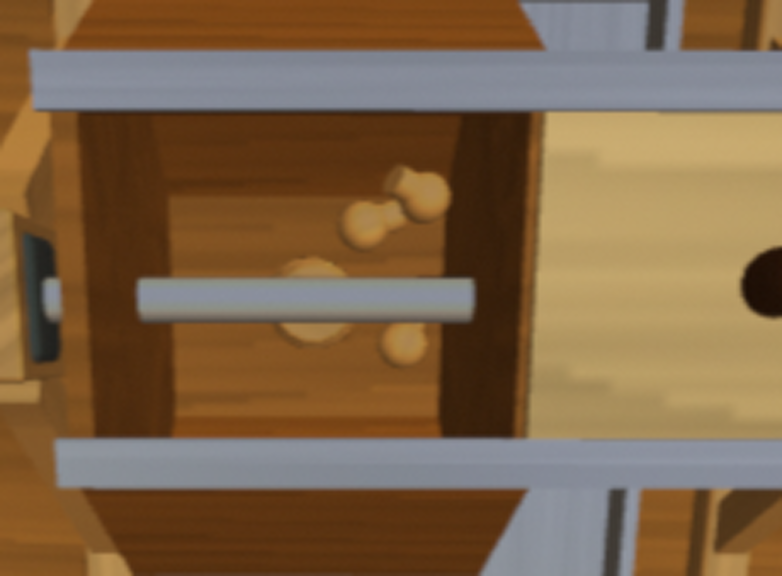

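View pics/t2.png

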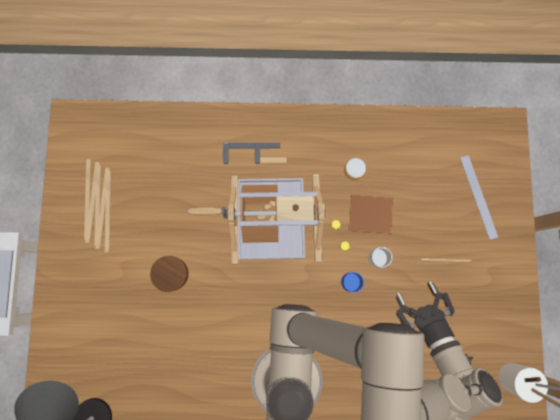

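```bash
python3 - <<'E'
from see import *
z=np.load('pics/w16.npz');W,im,d=z['W'],z['im'],z['d']
for x,y in((310,268),(310,335),(360,225),(430,195),(405,345),(230,240)):
    u=int(180+x/3.4);v=int(20+y/3.2);print((u,v),W[v,u].round(3))
# oblique looks
for i,(p,rx) in enumerate([((.50,.09,.36),-.0),((.42,.09,.34),.0)]):
    r.reach(p,down(YAW));wsnap(f'w17{i}')
    a=cv2.imread(f'pics/w17{i}.png'); cv2.imwrite(f'pics/c5{i}.png',cv2.resize(a[0:250,130:430],None,fx=2.2,fy=2.2,interpolation=cv2.INTER_CUBIC))
E
```

```text
(271, 103) [0.542 0.092 0.11 ]
(271, 124) [0.519 0.091 0.111]
(285, 90) [0.558 0.076 0.097]
(306, 80) [0.57  0.052 0.1  ]
(299, 127) [0.517 0.057 0.098]
(247, 95) [0.553 0.122 0.078]
```

View pics/c50.png

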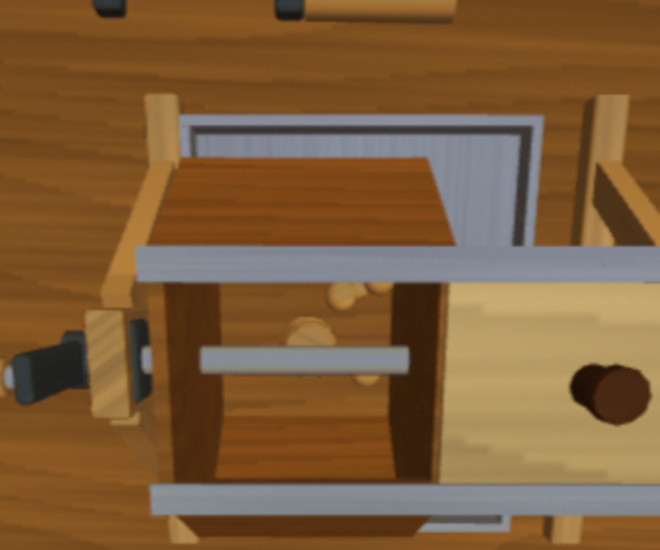

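View pics/c51.png

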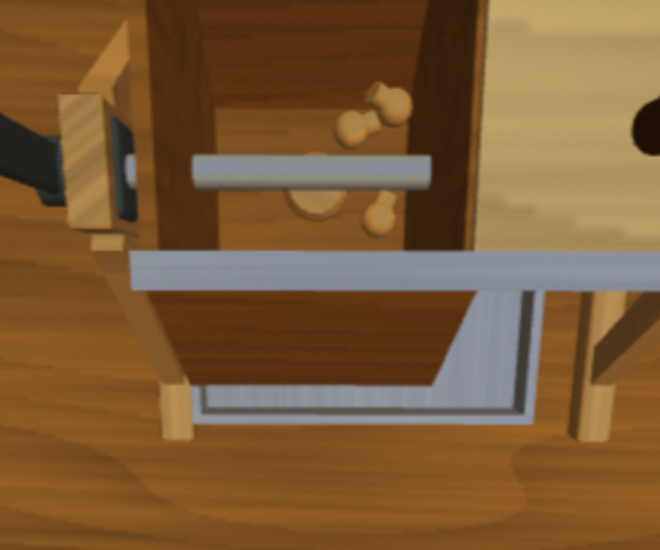

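The foot top is at z 0.110 against the barrel floor at 0.078, so the two feet are stacked. With the three knobs, the whole batch is inside. Next I close the shutter.

```bash
python3 - <<'E'
from bar import *
q=down(YAW)
k=np.array([.5337,-.0122,.264])
command_gripper(.06,force=40)
r.reach(k+[0,0,.09],q);print(r.move_straight(k,q,speed=.1,max_force=10));S()
command_gripper(0,force=40);S()
e=st(0,.006,.264);print(r.move_straight(e,q,speed=.06,max_force=20));S()
command_gripper(.06);r.move_straight(r.read_state()['eef_pos']+[0,0,.1],q,speed=.2)
r.reach((.48,.08,.45),q);bar('w18');S()
E
```

```text
False
t 62.26 p [ 0.534  -0.0121  0.2647] F [-0.6  0.6  0. ] g 0.06
t 62.72 p [ 0.5338 -0.012   0.2645] F [0.  1.5 4.1] g 0.018
False
t 64.71 p [0.5303 0.0944 0.2644] F [ -1.3 -15.1   6.5] g 0.018
plane [-0.008 -0.001  0.235] ctr [0.5299 0.0926 0.2349]
knob ([259.0, 141.0], 279, array([0.5302, 0.0925, 0.2612]), array([0.5301, 0.0925, 0.261 ]), array([0.018, 0.018, 0.004]))
rail [0.5742 0.0366 0.2399] [-0.0353  0.5755] [-0.0758  0.1492]
rail [0.4894 0.039  0.2405] [-0.0321  0.4905] [-0.0783  0.1465]
t 66.37 p [0.4798 0.08   0.4484] F [ 0.9 -0.7  0.1] g 0.0599
```

View pics/w18.png

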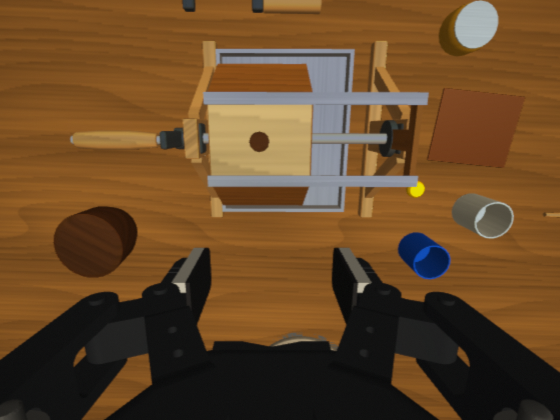

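The image shows the shutter fully shut: the plate spans (208–312, 140), flush with the barrel. Now the crank.

```bash
python3 - <<'E'
from h import *
p=hp(0)
r.reach(p+[0,0,.12],QH);print(r.move_straight(p,QH,speed=.1,max_force=12));S()
command_gripper(0,force=60);S()
for i in range(8):
    crank(i*np.pi/4,(i+1)*np.pi/4,step=np.pi/12,speed=.1);S(i)
    if np.abs(r.read_state()['contact_force']).max()>35: print('high');break
E
```

```text
False
t 68.85 p [0.5242 0.268  0.2217] F [ 0.6 -0.5  0.3] g 0.0597
t 69.31 p [0.5241 0.268  0.2214] F [0.3 0.8 2.8] g 0.0184
t 70.26 p [0.5704 0.2695 0.2017] F [ 5.3  0.2 -0.5] g 0.0185 0
t 71.21 p [0.5886 0.2701 0.1543] F [ 4.9  0.  -5. ] g 0.018 1
t 72.16 p [0.5689 0.2695 0.1098] F [-2.   1.2 -3. ] g 0.0181 2
t 73.11 p [0.5237 0.268  0.0914] F [-2.8 -0.4  3.9] g 0.0178 3
t 74.06 p [0.4781 0.2664 0.1103] F [-1.5  0.8  3.8] g 0.0183 4
t 75.01 p [0.459  0.2658 0.1558] F [0.3 4.1 1.6] g 0.0181 5
t 75.96 p [0.4778 0.2664 0.202 ] F [-2.4  3.9  6.9] g 0.0184 6
t 76.91 p [0.525  0.268  0.2213] F [3.3 3.1 5.3] g 0.018 7
```

```bash
python3 - <<'E'
from bar import *
r.hold(.4)
command_gripper(.06);r.move_straight(hp(0)+[0,0,.14],QH,speed=.2)
r.reach((.48,.08,.45),down(YAW));bar('w19');S()
snap('top','t3');snap('scene','s3')
E
```

```text
plane [-0.014 -0.003  0.235] ctr [0.5302 0.0928 0.2344]
knob ([259.0, 141.0], 280, array([0.5309, 0.0926, 0.2612]), array([0.5309, 0.0928, 0.2613]), array([0.017, 0.018, 0.004]))
rail [0.5747 0.034  0.2397] [-0.034   0.5759] [-0.0754  0.1495]
rail [0.4901 0.034  0.2408] [-0.0304  0.4912] [-0.0783  0.1467]
t 79.82 p [0.4801 0.0805 0.4491] F [-0.8  0.  -0. ] g 0.06
```

View pics/w19.png

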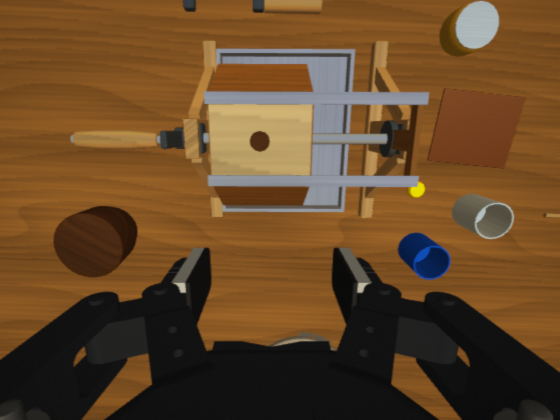

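View pics/s3.png

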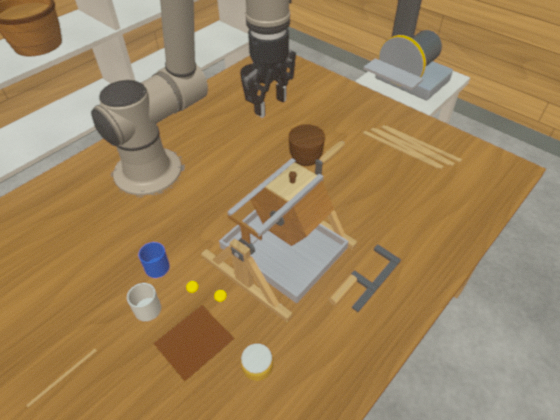

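The hatch is back on top, the shutter is still shut at (260,141), and the tray is empty. Next: open the shutter and crank half a turn.

```bash
python3 - <<'E'
from bar import *
q=down(YAW)
k=np.array([.5306,.0928,.264])
r.reach(k+[0,0,.09],q);print(r.move_straight(k,q,speed=.1,max_force=10));S()
command_gripper(0,force=40);S()
e=st(0,-.109,.264);print(r.move_straight(e,q,speed=.06,max_force=20));S()
command_gripper(.06);r.move_straight(r.read_state()['eef_pos']+[0,0,.1],q,speed=.2)
r.reach((.48,.08,.45),q);bar('w20');S()
E
```

```text
False
t 81.48 p [0.531  0.0928 0.2649] F [0.  0.7 0. ] g 0.0598
t 81.94 p [0.5308 0.0929 0.2645] F [-1.  -0.2  2.9] g 0.0183
True
t 83.67 p [ 0.5342 -0.0122  0.2645] F [-0.   2.4  2.8] g 0.0181
plane [-0.015 -0.002  0.235] ctr [ 0.5326 -0.0131  0.2351]
knob ([365.0, 141.0], 312, array([ 0.5345, -0.0117,  0.2607]), array([ 0.5344, -0.0123,  0.2588]), array([0.018, 0.018, 0.017]))
rail [0.5748 0.0359 0.2397] [-0.0319  0.5759] [-0.0759  0.1495]
rail [0.4902 0.031  0.2408] [-0.0328  0.4913] [-0.0783  0.1466]
t 85.46 p [0.4803 0.0792 0.4477] F [-0.1 -0.8  0.1] g 0.0605
```

View pics/w20.png

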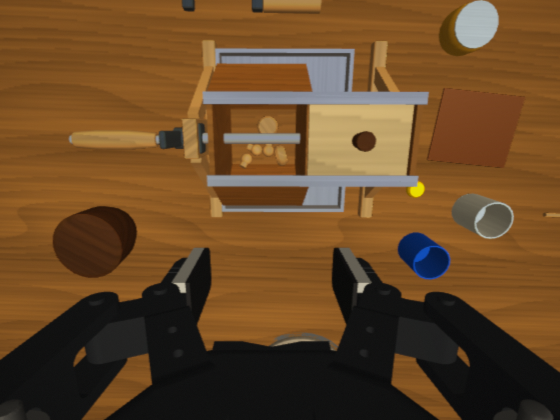

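```bash
python3 - <<'E'
from bar import *
p=hp(0)
r.reach(p+[0,0,.12],QH);print(r.move_straight(p,QH,speed=.1,max_force=12));S()
command_gripper(0,force=60);S()
crank(0,np.pi,step=np.pi/12,speed=.1);S()
r.hold(.5);wsnap('w21');snap('scene','s4');snap('top','t4');S()
E
```

```text
False
t 87.94 p [0.5242 0.268  0.2217] F [ 0.6 -0.4  0. ] g 0.0602
t 88.4 p [0.5241 0.268  0.2214] F [ 0.3 -0.5  2.5] g 0.0179
t 92.2 p [0.5236 0.2679 0.0914] F [-3.7 -0.7  4.7] g 0.0182
t 92.85 p [0.5239 0.268  0.0914] F [-4.3 -0.3  6.6] g 0.0182
```

View pics/s4.png

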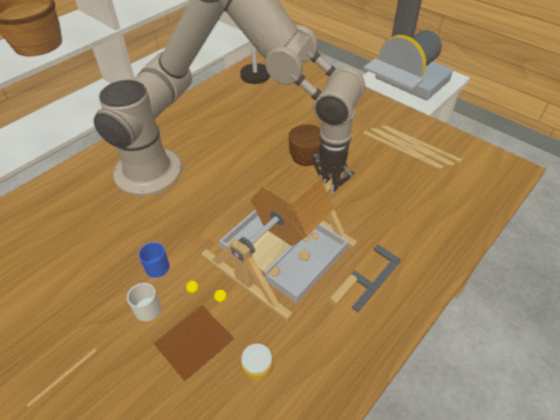

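View pics/t4.png

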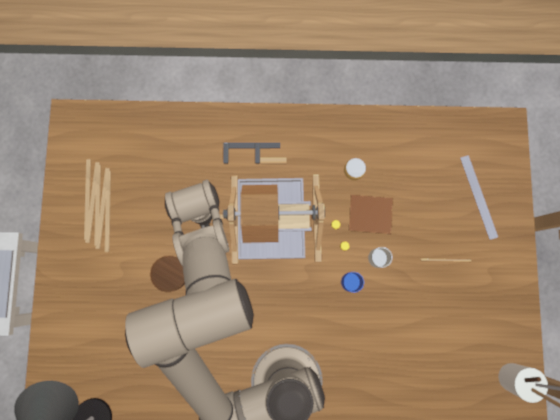

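```bash
python3 - <<'E'
from bar import *
command_gripper(.06);r.move_straight(hp(np.pi)+[0,0,.25],QH,speed=.15)
snap('scene','s5');S()
a=cv2.imread('pics/s5.png'); cv2.imwrite('pics/c6.png',cv2.resize(a[170:310,190:370],None,fx=4,fy=4,interpolation=cv2.INTER_CUBIC))
E
```

```text
t 95.19 p [0.5236 0.2678 0.3402] F [ 0.7 -0.   0.2] g 0.0601
```

View pics/c6.png

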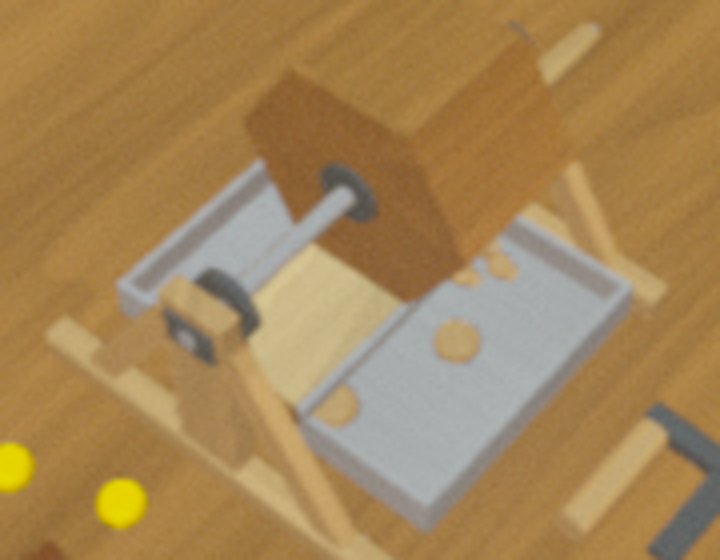

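```bash
python3 - <<'E'
from bar import *
for sg,name,cands in ((1,'wA',[(.66,.08,.30),(.64,.08,.33),(.62,.08,.36)]),(-1,'wB',[(.34,.08,.30),(.36,.08,.33),(.40,.08,.36)])):
  done=False
  for ang in (.7,.55,.4):
    for p in cands:
      for fl in (0,np.pi):
        Rr=Rn.from_euler('y',sg*ang)*Rn.from_quat(down(fl))
        a=r.solve_ik(p,Rr.as_quat())
        if a is not None:
            print(name,ang,p,fl,Rr.as_matrix()[:,2].round(2),a.round(2))
            r.reach((p[0],p[1],.45),down(fl)) if False else None
E
```

```text
wA 0.55 (0.66, 0.08, 0.3) 0 [-0.52 -0.   -0.85] [0.   1.03 0.26 0.   2.41 1.58]
wA 0.55 (0.66, 0.08, 0.3) 3.141592653589793 [-0.52  0.   -0.85] [ 0.    1.03  0.26  0.    2.41 -1.56]
wA 0.55 (0.64, 0.08, 0.33) 0 [-0.52 -0.   -0.85] [0.   0.96 0.33 0.   2.4  1.58]
wA 0.55 (0.64, 0.08, 0.33) 3.141592653589793 [-0.52  0.   -0.85] [ 0.    0.96  0.33  0.    2.4  -1.56]
wA 0.55 (0.62, 0.08, 0.36) 0 [-0.52 -0.   -0.85] [0.   0.89 0.38 0.   2.42 1.58]
wA 0.55 (0.62, 0.08, 0.36) 3.141592653589793 [-0.52  0.   -0.85] [ 0.    0.89  0.38  0.    2.42 -1.56]
wA 0.4 (0.66, 0.08, 0.3) 0 [-0.39 -0.   -0.92] [0.   0.88 0.51 0.   2.15 1.58]
wA 0.4 (0.66, 0.08, 0.3) 3.141592653589793 [-0.39  0.   -0.92] [ 0.    0.88  0.51  0.    2.15 -1.57]
wA 0.4 (0.64, 0.08, 0.33) 0 [-0.39 -0.   -0.92] [0.   0.82 0.55 0.   2.17 1.58]
wA 0.4 (0.64, 0.08, 0.33) 3.141592653589793 [-0.39  0.   -0.92] [ 0.    0.82  0.55  0.    2.17 -1.57]
wA 0.4 (0.62, 0.08, 0.36) 0 [-0.39 -0.   -0.92] [0.   0.77 0.58 0.   2.2  1.58]
wA 0.4 (0.62, 0.08, 0.36) 3.141592653589793 [-0.39  0.   -0.92] [ 0.    0.77  0.58  0.    2.2  -1.56]
wB 0.7
[... 979 characters left out ...]
 [ 0.01 -0.23  1.97 -0.01  0.85  1.59]
wB 0.55 (0.4, 0.08, 0.36) 3.141592653589793 [ 0.52 -0.   -0.85] [ 0.01 -0.23  1.97 -0.01  0.85 -1.55]
wB 0.4 (0.34, 0.08, 0.3) 0 [ 0.39  0.   -0.92] [ 0.02 -0.25  2.09 -0.01  0.9   1.59]
wB 0.4 (0.34, 0.08, 0.3) 3.141592653589793 [ 0.39  0.   -0.92] [ 0.02 -0.25  2.09 -0.01  0.9  -1.55]
wB 0.4 (0.36, 0.08, 0.33) 0 [ 0.39  0.   -0.92] [ 0.01 -0.23  2.   -0.01  0.97  1.59]
wB 0.4 (0.36, 0.08, 0.33) 3.141592653589793 [ 0.39  0.   -0.92] [ 0.01 -0.23  2.   -0.01  0.97 -1.55]
wB 0.4 (0.4, 0.08, 0.36) 0 [ 0.39  0.   -0.92] [ 0.01 -0.16  1.87 -0.01  1.04  1.59]
wB 0.4 (0.4, 0.08, 0.36) 3.141592653589793 [ 0.39  0.   -0.92] [ 0.01 -0.16  1.87 -0.01  1.04 -1.56]
```

```bash
python3 - <<'E'
from bar import *
r.reach((.55,.15,.45),down(0))
r.reach((.68,.08,.26),(Rn.from_euler('y',.55)*Rn.from_quat(down(0))).as_quat());wsnap('w22')
r.reach((.55,.08,.45),down(0))
r.reach((.38,.08,.30),(Rn.from_euler('y',-.85)*Rn.from_quat(down(np.pi))).as_quat());wsnap('w23');S()
E
```

```text
Traceback (most recent call last):
workcell.PlanningError: the arm cannot take that pose within its joint ranges
```

View pics/w22.png

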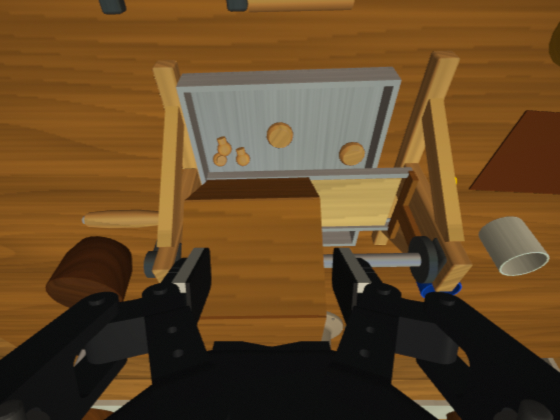

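All five pieces are in the tray: feet at (280,134) and (352,153), knobs at (224,147), (220,159) and (243,157). Last numeric checks, then hand in.

```bash
python3 - <<'E'
from bar import *
z=np.load('pics/w22.npz');W=z['W']
c,s=np.cos(YAW),np.sin(YAW)
for u,v in((280,134),(352,153),(224,147),(220,159),(243,157)):
    w=W[v,u];dx,dy=w[:2]-O;print('tray xyz',round(c*dx+s*dy,3),round(-s*dx+c*dy+.033,3),round(w[2]-.006,3))
p=W[235:300:4,215:310:4].reshape(-1,3);A=np.c_[p[:,:2]-O,np.ones(len(p))];print('barrel top plane',np.linalg.lstsq(A,p[:,2],rcond=None)[0].round(3))
for q in((330,190),(395,190),(400,215)):print('shutter pt',W[q[1],q[0]].round(3))
r.reach((.42,-.22,.36),down(0));a=wsnap('w24')
for f in cup(*a):print('cup',f)
S()
E
```

```text
tray xyz 0.071 0.008 0.017
tray xyz 0.041 -0.08 0.017
tray xyz 0.053 0.075 0.015
tray xyz 0.04 0.082 0.02
tray xyz 0.037 0.054 0.015
barrel top plane [ 0.353 -0.019  0.176]
shutter pt [0.556 0.011 0.069]
shutter pt [ 0.556 -0.065  0.069]
shutter pt [ 0.531 -0.074  0.085]
cup ([334.0, 189.0], 434, array([ 0.4025, -0.3071,  0.0687]), array([ 0.4031, -0.3056,  0.0671]), array([0.065, 0.065, 0.01 ]))
t 99.68 p [ 0.4209 -0.2195  0.36  ] F [0.8 0.  0.8] g 0.06
```

View pics/w24.png

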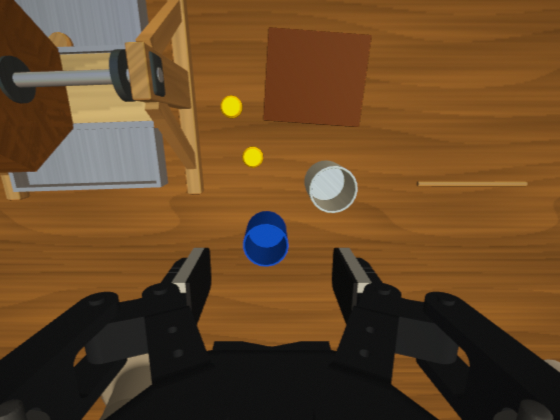

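```bash
python3 - <<'E'
from bar import *
r.reach((.47,.08,.47),down(YAW));im,d,W=wsnap('w25')
X,Y,Z=W[...,0],W[...,1],W[...,2]
p=W[(d>0)&(abs(Y-.09)<.045)&(abs(X-.53)<.035)&(Z>.2)];A=np.c_[p[:,:2]-O,np.ones(len(p))];print('top',len(p),np.linalg.lstsq(A,p[:,2],rcond=None)[0].round(3))
hsv=cv2.cvtColor(im,cv2.COLOR_RGB2HSV).astype(int)
m=(d>0)&(Z>.055)&(Z<.08)&(abs(X-.53)<.045)&(Y<.04)&(hsv[...,1]>60)&(hsv[...,2]>120)
for c in comps(W,d,m,40):print('shutter',c)
S()
E
```

```text
top 5024 [-0.002  0.     0.23 ]
shutter ([336.0, 115.0], 1081, array([ 0.5566, -0.025 ,  0.0692]), array([ 0.5565, -0.0251,  0.0692]), array([0.034, 0.084, 0.006]))
shutter ([334.0, 145.0], 951, array([ 0.5087, -0.0266,  0.0693]), array([ 0.5086, -0.0267,  0.0693]), array([0.032, 0.084, 0.006]))
t 100.96 p [0.4701 0.0791 0.4694] F [-0.1  0.2  0.3] g 0.06
```

View pics/w25.png

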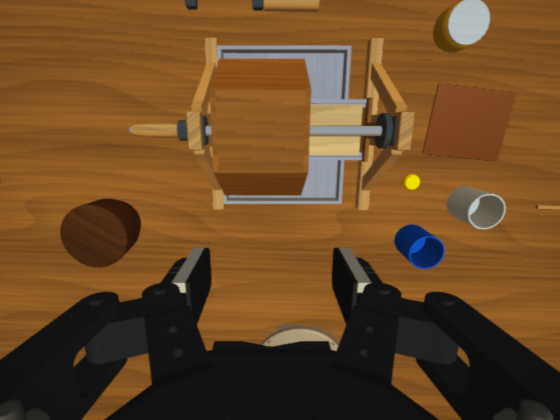

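```bash
python3 -c "
from h import *
r.hold(.3);r.finish_job();S()"
```

```text
the job is handed in; nothing more can be done
the job is handed in; nothing more can be done
```

The job is done and handed in at about 101 s of the 210 s limit. The hand-in reports no verdict.

**What I did:**
- The barrel started about 0.2 rad off, so I first cranked it level.
- I opened the shutter, dropped in both bun feet, poured in the 3 knobs and set the cup down empty.
- I shut the shutter to its stop, cranked one full turn and opened the shutter again. I then cranked half a turn so the batch dropped into the tray.

**Last checks:**
- **Pieces:** all 5 lie in the catch tray, within 0.071 m in x and 0.082 m in y of its middle.
- **Barrel:** its top face is level to about 0.002 rad, so the hatch points straight down.
- **Shutter:** its outer end is at y = -0.067 m, about 1 mm from the -0.066 m expected for fully open.
- **Cup:** it stands upright and empty, about 4 mm from where it started.
- **Mold, wax tin and clamp:** they look unmoved in the pictures, and the arm did not go near the tin or the clamp.

**Checks that failed or disagreed:**
- A tilted camera view from the robot side could not be reached and was skipped.
- My first plane fit of the barrel top gave a wrong slope because it took in more than one face. The refit from above settled it.
- The three cameras differed by up to about 7 mm, so I used the wrist camera for the grasps.

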